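Drive a gib key into a pulley hub

ROBOT

A 7-joint arm with a two-finger parallel gripper is mounted at the origin on the work surface. World frame = base frame: x ahead of the robot, y to its left, z up, the work surface at z = 0. Lengths are in m, angles in rad, forces in N, time in s.
With the tool pointing down it reaches from about 0.35 to 0.9 m from the base axis. Payload 8.1 kg.
Tool frame: the origin (TCP) lies at the very end of the fingers, on their centre line; the grasp point (between the pads) lies 19 mm behind it (arm.grasp_offset is the distance from the TCP to the grasp point, in m); z points along the fingers, y is the direction in which the jaws open and shut (so a half turn about z gives the same grasp; the last joint's range is limited). The gripper opens to 92 mm and grips with 3 to 60 N. Pads are 19 mm wide; open, the fingers measure 130 mm over their backs; the gripper's body (75 mm by 190 mm) begins 47 mm behind the grasp point.
Start: joints at [-1.446, 0.434, 0.025, 1.573, -0.012, 1.134, -0.075], TCP at [0.141, 0.609, 0.19] pointing down, gripper open.
Joint ranges: [-2.62, 2.62], [-0.44, 2.09], [-1.27, 1.32], [0.08, 2.57], [-1.32, 4.46], [0.12, 2], [-2.74, 2.74]. Speed limits (rad/s): [2.22, 2.22, 3.01, 3.01, 3.14, 3.14, 3.14].

INTERFACE

Orientations are given as a rotation vector (axis times angle).
In Python, from cell import arm, eyes, workorder gives the robot as it stands.
- The arm moves only by the shell command python3 -m inch 'ROWS' [FORCE]. ROWS is JSON, a list that holds one entry, the list of rows, each a list of 5 numbers: the closure, from 0 (fully open) to 1 (shut), then the shift along the tool's x, y, z in mm, then the turn about the tool's z in degrees. A call has 1 to 12 rows; each row shifts and turns the pose as measured when the row begins, along the tool's axes as they then stand; what a row does not reach is not made up. A row lasts 1/10 s, in which the tool goes at most 50 mm and 8.59 degrees, less where a joint would pass 70% of its speed; a pose out of reach is approached as far as the arm can. A call with a gripper value outside its range is refused whole. The fingers move at their own pace and stop on an object; FORCE is the grip in N (left out, the last holds). Time passes only in rows, so rows that do not move let the fingers close. It gives the time, the measured TCP pose, the force and the opening at its end, in the units of the state.
- arm.observe(): the state, without advancing time (a new reading comes with each control period).
- eyes.get_image(name): name is "scene" or "top" or "wrist"; returns a dict with "frame" (400x640x3 uint8, blue, green, red), "intrinsics" (3x3 intrinsics, pixels), "k1" (the pictures are not rectified: a ray, as slopes to the right and down, at radius r is drawn at 1 + k1 r^2 times it, then the intrinsics apply), "rvec" (rotation vector, rad) and "tvec" (3), from world to camera coordinates, as OpenCV has them; the wrist camera has in their place "T_tool_cam" (4x4, takes a point from camera to tool coordinates, whose origin is the TCP and whose axes are the flange's). Camera axes: x right, y down, z forward; pixel columns grow to the right and rows downward; lengths in m; the calibration is good to about 2 mm. A picture is of the moment at which its call begins: read the wrist's pose just before it. There is no depth.
- workorder.sign_off(): hands the job in, once; it reports no verdict.
The state is a dict: "clock": time; "joints": joint angles; "dq": joint speeds; "joint_efforts": joint torques, N m; "position": TCP position; "ee_rot": TCP orientation; "force": force on the tool from outside, world axes, zero at the start; "ft_torque": the same for the moment, N m; "width": opening from 0.0 (shut) to 1.0 (fully open).
Only numpy, scipy, OpenCV 4.12 (cv2) and the standard library are available. Lean on these libraries where they do the work, as an engineer would, in place of code of your own. Each camera call takes 0.05 s, during which the arm holds its last target.

TASK

Fix the loose belt pulley on its upright shaft: take the gib-head taper key out of the wooden rack, stand it in the keyway between the shaft's flat and the hub with its flat face against the shaft, and tap or push it down on its head until it is wedged tight, firmly (about 20 N) but not so hard that the hub is strained. Let go of it and leave the other things as they are.

Things in the scene. Friction and masses are not known exactly. Their poses are not given: they have to be found in the camera images.
- key_head (a point): Centre of the head of the tapered steel key, which hangs upright in one of the rack's two sockets (head's underside on the rack). Axes: z up along the stem, x from its flat face to its sloping face. Head: 26 (x) by 24 (y) by 26 mm high, gripped across y; above the stem it is 15 mm thick, then comes a nose, 10 mm lower at its top, that overhangs the sloping face by 12 mm. Flat face: 13 mm from this point in -x. 0.15 kg.
- key_toe (a point): Foot of the key: middle (in y) of the lower edge of its flat face, 83 mm below the head's centre and 13 mm from it in -x; axes as key_head. The stem below the head is 70 mm long and 16 mm wide (y); one face is flat and upright, the opposite one slopes, taper 1 in 12: 8 mm thick (x) at the toe, 13.8 mm under the head.
- pulley: Dark iron belt pulley, 120 mm across and 36 mm high, with a hub 76 mm across and 60 mm high, on the upright shaft of a grey gear unit; both stay put. Origin on the bore's axis at the pulley's underside; z up, x from the bore towards the keyway. The hub's upper end is 60 mm above this origin, 135 mm above the bench; only the shaft's end stands 3 mm higher.
- keyway (a point): The keyway is a slot in the hub at the bore's +x side, 19 mm wide (y), right through the hub, open to the shaft. Its outer wall is a bright steel pad on stiff springs that slopes inwards going down, 1 in 12 like the key. This point: at the hub's upper end, in the middle of the slot's width, 20 mm from the shaft's flat in +x; pulley's axes. A push of over 35 N on the key may strain the hub.
- shaft_flat (a point): The 36 mm shaft has an upright flat 30 mm wide facing the keyway; this point: middle of the flat, level with the hub's upper end, x out of the flat. The gap between flat and pad is 10 to 12.4 mm at the top, differing each time: the key comes tight 25 to 62 mm deep, its head still above the hub; only resistance tells. Wedged by a push of 15 to 30 N it stays tight. Oiled, friction about 0.3.
- rack: Wooden block 60 mm (x) by 150 mm (y) by 85 mm high, with two square sockets 80 mm apart along y. Origin at the centre of its underside. Fixed.
- drift: Round dark steel drift pin hanging in the rack's other socket; collar 26 mm across, round knob 16 mm across on it, top 40 mm above the rack. Origin at the lower end of its 70 mm stem. Leave it alone.
- hammer: Hammer lying on the bench, about 0.25 m long. Not needed; leave it alone.
- binbox: Blue plastic parts bin 130 by 100 by 60 mm with small parts, origin at the centre of its underside. Leave it alone.
- oil: White plastic oil bottle, 60 mm across, 150 mm high, origin at the centre of its underside. Leave it alone.

How it is judged:
At the end, for the whole second after the job is handed in: The key stands upright in the keyway (within 3.4 degrees, its flat face against the shaft), its toe at least 25 mm below the hub's upper end, at rest, released, and wedged so that it still presses on the keyway's pad with more than 17 N by itself (z of key_toe in the frame of pulley between -0.005 and 0.035 m and x of key_toe in the frame of pulley between 0.006 and 0.015 m and y of key_toe in the frame of pulley between -0.004 and 0.004 m and x of key_head in the frame of pulley above 0.017 m and angle between key_head's own z axis and vertical below 0.06 rad and contact force between key and pad above 17 N and linear speed of key below 0.01 m/s); the robot touches nothing.
It fails at once if the hub is strained: the key presses on the keyway's pad with more than 55 N (contact force between key and pad above 55 N).
It fails at once if the drift pin is disturbed (distance of drift from where it was at the start of the episode above 0.02 m).
It fails at once if the hammer, bottle or bin is pushed away (distance of any of hammer, oil, binbox from where it was at the start of the episode above 0.03 m).
It also fails if it takes over 54 s, if anything falls off the work surface, if the arm or the gripper's body presses on something with over 40 N, if the wrist force passes 120 N, or if a joint passes its speed limit or range.

## Working session

There is one attempt and no reset: what is moved stays moved. The work goes in short steps, Python scripts to look and compute and a shell command to move; the robot and the scene stay as the last step left them, time stands still between calls to the robot, and variables do not carry over. Pictures are saved under pics/ and viewed, and the job is handed in when it is done.

```bash
mkdir -p pics; ls; python3 - <<'E'
from cell import arm, eyes, workorder
import cv2
print(arm.observe())
for n in ("scene","top","wrist"):
    d=eyes.get_image(n); cv2.imwrite(f"pics/{n}0.png",d["frame"])
    print(n,{k:v for k,v in d.items() if k!="frame"})
E
```

```text
pics
{'clock': 0.0, 'joints': array([-1.44561992,  0.43523914,  0.02495636,  1.57407085, -0.01159358,
        1.13401485, -0.07509704]), 'dq': array([-1.15279022e-03,  1.68996802e-03,  1.55644081e-03,  9.18591984e-05,
        7.26430474e-04,  9.03363073e-04, -8.94667618e-04]), 'joint_efforts': array([ 1.39032003e-03, -6.67848086e+01,  9.86157395e-01, -3.14446735e+01,
       -6.02339557e-02,  4.30500624e-02,  1.87824385e-04]), 'position': array([0.14105822, 0.6082951 , 0.18914495]), 'ee_rot': array([-3.57089147e-01, -3.12119363e+00,  2.49269805e-03]), 'force': array([-0.27155115,  0.49887804, -0.43917066]), 'ft_torque': array([ 0.00950373, -0.01231809, -0.05045795]), 'width': 0.9992926605257516}
scene {'intrinsics': array([[384.3767173 ,   0.        , 326.10741984],
       [  0.        , 384.3767173 , 201.02676876],
       [  0.        ,   0.        ,   1.        ]]), 'k1': -0.05478948496721839, 'rvec': array([ 0.99104351,  2.48967177, -0.97637535]), 'tvec': array([ 0.41349447, -0.2030655 ,  1.39669592])}
top {'intrinsics': array([[439.5155029 ,   0.        , 324.5517157 ],
       [  0.        , 439.5155029 , 193.90074055],
       [  0.        ,   0.        ,   1.        ]]), 'k1': -0.10134411949917894, 'rvec': array([ 2.15269036, -2.13113824,  0.16088706]), 'tvec': array([-0.01523682,  0.6055016 ,  1.54495677])}
wrist {'intrinsics': array([[281.09350441,   0.        , 317.13027977],
       [  0.        , 281.09350441, 200.22215633],
       [  0.        ,   0.        ,   1.        ]]), 'k1': -0.03863735251168581, 'T_tool_cam': array([[-1.00208282e-03, -9.50950626e-01, -3.09341078e-01,
         8.45346494e-02],
       [ 9.99999497e-01, -9.40397347e-04, -3.48517804e-04,
         9.03520427e-04],
       [ 4.05196944e-05, -3.09341272e-01,  9.50951090e-01,
        -1.94930559e-01],
       [ 0.00000000e+00,  0.00000000e+00,  0.00000000e+00,
         1.00000000e+00]])}
```

View pics/scene0.png

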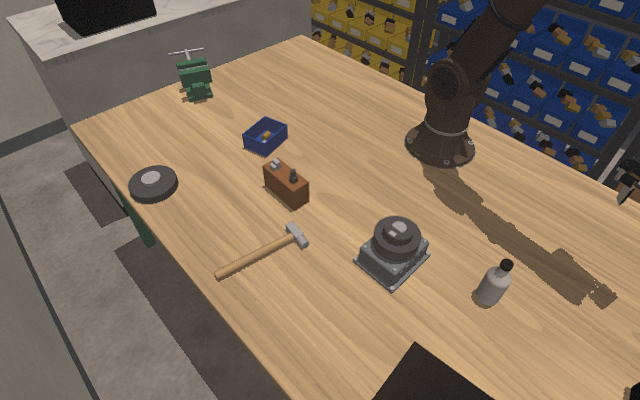

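View pics/top0.png

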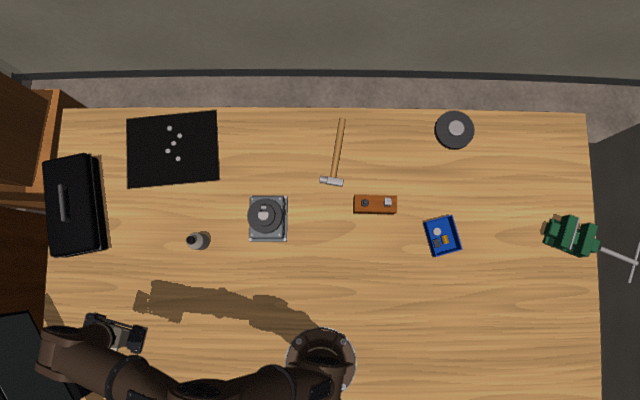

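View pics/wrist0.png

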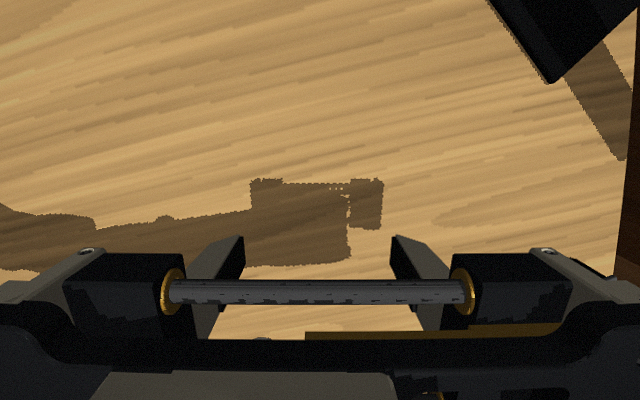

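```bash
cat > h.py <<'E'
import numpy as np, cv2
from scipy.spatial.transform import Rotation as R
from cell import arm, eyes, workorder
def cam(n):
    o=arm.observe(); d=eyes.get_image(n)
    if n=="wrist":
        T=np.eye(4); T[:3,:3]=R.from_rotvec(o["ee_rot"]).as_matrix(); T[:3,3]=o["position"]
        T=T@np.array(d["T_tool_cam"])
    else:
        W=np.eye(4); W[:3,:3]=R.from_rotvec(d["rvec"]).as_matrix(); W[:3,3]=d["tvec"]; T=np.linalg.inv(W)
    return dict(K=d["intrinsics"],k1=d["k1"],T=T,frame=d["frame"])
def save(name,c): np.savez(""+name+".npz",**c); 
def load(name): return dict(np.load(""+name+".npz"))
def ray(c,u,v):
    p=cv2.undistortPoints(np.array([[[u,v]]],float),c["K"],np.array([float(c["k1"]),0,0,0])).ravel()
    return c["T"][:3,3], c["T"][:3,:3]@np.array([p[0],p[1],1])
def at(c,u,v,z):
    o,d=ray(c,u,v); return o+d*(z-o[2])/d[2]
def proj(c,P):
    W=np.linalg.inv(c["T"]); P=np.atleast_2d(np.asarray(P,float))
    return cv2.projectPoints(P,cv2.Rodrigues(W[:3,:3])[0],W[:3,3],c["K"],np.array([float(c["k1"]),0,0,0]))[0].reshape(-1,2)
def crop(c,x0,y0,x1,y1,s,f):
    im=cv2.resize(c["frame"][y0:y1,x0:x1],None,fx=s,fy=s,interpolation=cv2.INTER_CUBIC); cv2.imwrite("pics/"+f,im)
E
python3 - <<'E'
from h import *
c=cam("top"); save("top0",c); s=cam("scene"); save("sc0",s)
crop(c,235,180,415,255,4.4,"top0c.png"); 
crop(s,250,140,320,220,7,"sc0c.png")
for u,v,z in [(264,213,.138),(375,204,.1),(396,204,.085),(355,204,.085)]: print(at(c,u,v,z))
E
```

```text
[0.52396909 0.19541266 0.138     ]
[ 0.56350478 -0.18556323  0.1       ]
[ 0.56615568 -0.26155973  0.085     ]
[ 0.56478382 -0.11674522  0.085     ]
```

View pics/top0c.png

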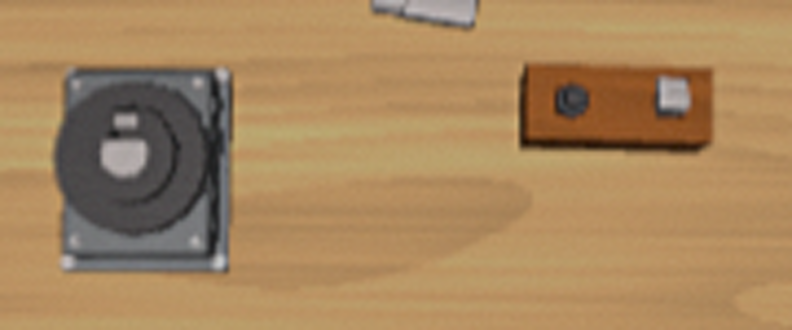

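View pics/sc0c.png

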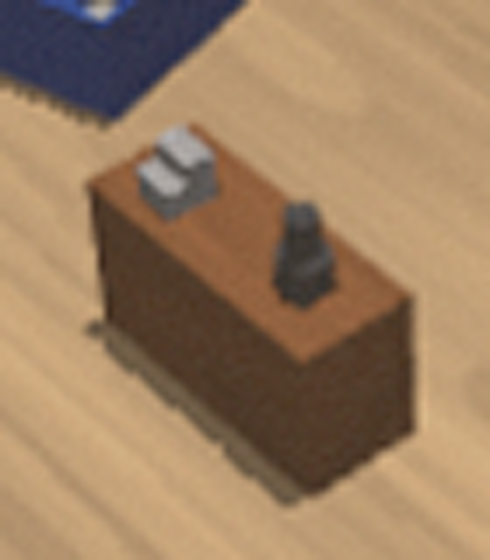

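```bash
python3 - <<'E'
from h import *
o=arm.observe(); M=R.from_rotvec(o["ee_rot"]).as_matrix(); print(M.round(3))
c=load("top0")
f=lambda x,y:(235+x/4.4,180+y/4.4)
for n,x,y,z in [("rackNW",526,66,.085),("rackNE",712,70,.085),("SW",522,142,.085),("SE",710,146,.085),("padc",125,121,.135),("shaftc",124,156,.138),("flatL",103,139,.138),("flatR",146,138,.138),("keyhead",674,95,.105),("drift",572,98,.12)]:
    print(n,at(c,*f(x,y),z).round(4))
pc=at(c,*f(124,150),.138); tgt=pc+[0,0,0.17]
print("delta tool mm",1000*M.T@(np.array([0.47,0.2,0.33])-o["position"]))
E
```

```text
[[-0.974  0.226 -0.   ]
 [ 0.226  0.974 -0.001]
 [-0.    -0.001 -1.   ]]
rackNW [ 0.5968 -0.1151  0.085 ]
rackNE [ 0.595  -0.2649  0.085 ]
SW [ 0.5355 -0.112   0.085 ]
SE [ 0.5336 -0.2624  0.085 ]
padc [0.5431 0.1984 0.135 ]
shaftc [0.5156 0.1979 0.138 ]
flatL [0.5286 0.2146 0.138 ]
flatR [0.5297 0.1813 0.138 ]
keyhead [ 0.5717 -0.2311  0.105 ]
drift [ 0.5666 -0.1488  0.12  ]
delta tool mm [-412.69867846 -323.8432031  -140.18176709]
```

```bash
python3 -m inch '[[[0.0,0,0,-48,0],[0.0,0,0,-48,0],[0.0,0,0,-45,0],[0.0,-36,-28,0,0],[0.0,-36,-28,0,0],[0.0,-36,-28,0,0],[0.0,-36,-28,0,0],[0.0,-36,-28,0,0],[0.0,-36,-28,0,0],[0.0,-36,-28,0,0],[0.0,-36,-28,0,0],[0.0,-36,-28,0,0]]]' 20
```

```text
clock: 1.45
position: [0.4039, 0.284, 0.3351]
ee_rot: [-0.336, -3.122, -0.0]
force: [0.6, 2.0, 0.5]
width: 1.002
```

```bash
python3 -m inch '[[[0.0,-40,-33,0,0],[0.0,-40,-33,0,0],[0.0,0,0,0,-6],[0.0,0,0,0,-6],[0.0,0,0,0,0]]]'; python3 - <<'E'
from h import *
c=cam("wrist"); save("w1",c); cv2.imwrite("pics/w1.png",c["frame"])
print(arm.observe()["position"], R.from_rotvec(arm.observe()["ee_rot"]).as_matrix().round(4))
E
```

```text
clock: 1.95
position: [0.4699, 0.1957, 0.3356]
ee_rot: [0.019, 3.14, -0.002]
force: [-0.4, 0.4, 0.4]
width: 1.0
[0.46968758 0.19612023 0.33554216] [[-9.999e-01  1.510e-02  1.200e-03]
 [ 1.510e-02  9.999e-01 -9.000e-04]
 [-1.200e-03 -9.000e-04 -1.000e+00]]
```

View pics/w1.png

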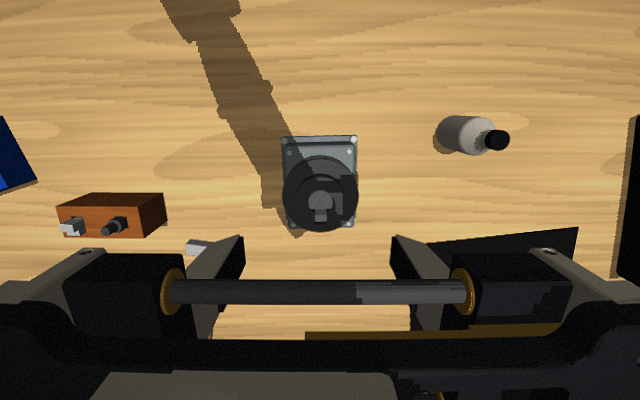

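```bash
python3 -m inch '[[[0.0,-35,0,35,0],[0.0,-20,0,40,-0.8],[0.0,0,0,40,0],[0.0,0,0,40,0],[0.0,0,0,5,0],[0.0,0,0,0,0]]]'; python3 - <<'E'
from h import *
c=cam("wrist"); save("w2",c); cv2.imwrite("pics/w2.png",c["frame"])
crop(c,230,90,410,240,4.4,"w2c.png")
print(arm.observe()["position"], R.from_rotvec(arm.observe()["ee_rot"]).as_matrix().round(4))
E
```

```text
clock: 2.6
position: [0.527, 0.2009, 0.1732]
ee_rot: [0.018, 3.136, 0.006]
force: [0.0, 1.0, 0.6]
width: 1.002
[0.52704779 0.20116089 0.17363959] [[-0.9999  0.0109  0.0058]
 [ 0.0109  0.9999  0.0042]
 [-0.0057  0.0043 -1.    ]]
```

View pics/w2.png

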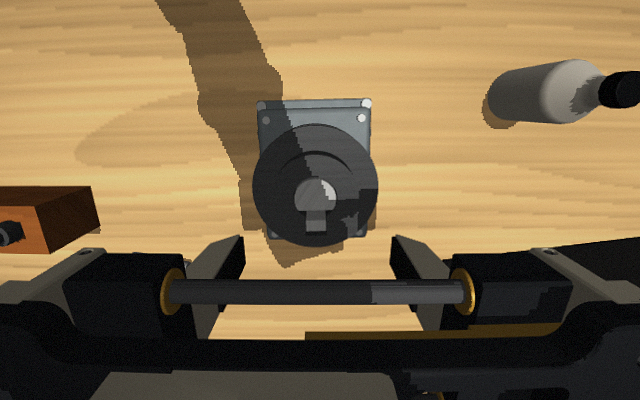

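View pics/w2c.png

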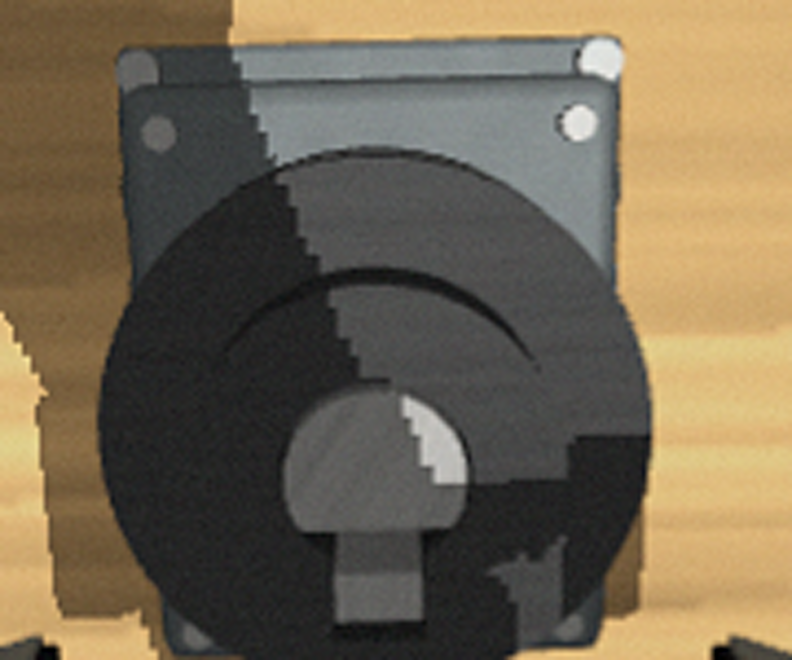

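```bash
python3 - <<'E'
from h import *
c=load("w2"); f=lambda x,y:(230+x/4.4,90+y/4.4)
for n,x,y,z in [("flatL",302,532,.138),("flatR",450,529,.138),("shaftL",283,475,.138),("shaftR",469,472,.138),("shafttop",376,389,.138),("flatc",377,531,.138),("padiL",336,574,.135),("padiR",421,573,.135),("padoL",334,623,.135),("padoR",421,620,.135),("pulL",98,420,.111),("pulR",652,420,.111)]:
    print(n,at(c,*f(x,y),z).round(4))
E
```

```text
flatL [0.5274 0.1858 0.138 ]
flatR [0.5271 0.2151 0.138 ]
shaftL [0.5154 0.1825 0.138 ]
shaftR [0.5153 0.2188 0.138 ]
shafttop [0.4985 0.2009 0.138 ]
flatc [0.5273 0.2007 0.138 ]
padiL [0.5377 0.1922 0.135 ]
padiR [0.5377 0.2094 0.135 ]
padoL [0.5485 0.1915 0.135 ]
padoR [0.5481 0.2094 0.135 ]
pulL [0.5111 0.1408 0.111 ]
pulR [0.5128 0.2601 0.111 ]
```

```bash
python3 -m inch '[[[0.4,0,-30,-10,0],[0.4,-4,-46,0,0],[0.4,-4,-46,0,0],[0.4,-4,-46,0,0],[0.4,-4,-46,0,0],[0.4,-4,-46,0,0],[0.4,-4,-46,0,0],[0.4,-4,-46,0,0],[0.4,-4,-46,0,0],[0.4,-4,-32,0,-0.6],[0.4,0,0,0,0]]]'; python3 - <<'E'
from h import *
c=cam("wrist"); save("w3",c); cv2.imwrite("pics/w3.png",c["frame"])
crop(c,230,90,410,240,4.4,"w3c.png")
print(arm.observe()["position"], R.from_rotvec(arm.observe()["ee_rot"]).as_matrix().round(4))
E
```

```text
clock: 3.75
position: [0.5745, -0.2397, 0.2105]
ee_rot: [-0.008, 3.094, 0.013]
force: [-0.2, 0.0, -0.7]
width: 0.602
[ 0.57490765 -0.23734584  0.21066814] [[-0.9988 -0.0069  0.048 ]
 [-0.0064  0.9999  0.01  ]
 [-0.0481  0.0097 -0.9988]]
```

View pics/w3.png

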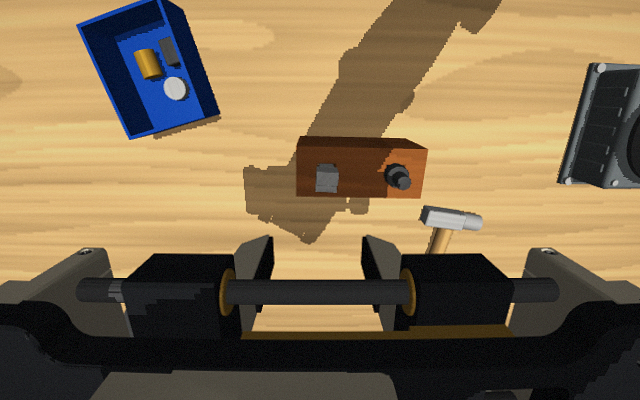

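```bash
python3 -m inch '[[[0.4,0,0,0,0],[0.4,0,0,0,0]]]'; cat > t.py <<'E'
from h import *
o=arm.observe(); M=R.from_rotvec(o["ee_rot"]).as_matrix(); print(o["clock"],o["position"].round(4),"tilt z",(M[:2,2]*1000).round(1),"yaw(mrad)",round(1000*np.arctan2(M[0,1],M[1,1]),1),"F",o["force"].round(1),"w",round(o["width"]*92,1)); print(o["joints"].round(3))
E
python3 t.py
```

```text
clock: 4.0
position: [0.5764, -0.235, 0.2134]
ee_rot: [-0.013, 3.09, 0.017]
force: [-0.5, -0.2, 0.3]
width: 0.604
4.0 [ 0.5764 -0.235   0.2134] tilt z [51.7 11. ] yaw(mrad) -8.5 F [-0.5 -0.2  0.3] w 55.6
[-0.01   0.401  0.47   1.62  -0.232  1.127  2.1  ]
```

```bash
python3 -m inch '[[[0.4,0,0,-50,0],[0.4,0,0,-50,0],[0.4,0,0,0,0]]]' >/dev/null; python3 t.py;  python3 -m inch '[[[0.4,50,0,0,0],[0.4,50,0,0,0],[0.4,0,0,0,0]]]' >/dev/null; python3 t.py;  python3 -m inch '[[[0.4,0,50,0,0],[0.4,0,50,0,0],[0.4,0,0,0,0]]]' >/dev/null; python3 t.py
```

```text
4.3 [ 0.5714 -0.2298  0.3156] tilt z [49.7 14.3] yaw(mrad) -15.6 F [ 0.1 -0.2  0.7] w 55.0
[-0.031  0.333  0.493  1.464 -0.194  1.346  2.062]
4.6 [ 0.4704 -0.2259  0.3097] tilt z [48.5 16. ] yaw(mrad) -25.0 F [-0.1  0.  -0.5] w 55.0
[-0.053  0.155  0.503  1.69  -0.115  1.28   2.07 ]
4.9 [ 0.4671 -0.1208  0.3123] tilt z [51.3 18.1] yaw(mrad) -26.8 F [-1.5 -1.  -0.7] w 55.3
[-0.214  0.068  0.413  1.768 -0.058  1.264  1.81 ]
```

```bash
for i in 1 2; do python3 -m inch '[[[0.4,0,50,0,0],[0.4,0,50,0,0],[0.4,0,50,0,0]]]' >/dev/null; python3 t.py; done; python3 -m inch '[[[0.4,0,0,0,0]]]' >/dev/null; python3 t.py;for i in 1 2; do python3 -m inch '[[[0.4,0,-50,0,0],[0.4,0,-50,0,0]]]' >/dev/null; python3 t.py; done;  python3 -m inch '[[[0.4,0,0,0,0]]]' >/dev/null; python3 t.py
```

```text
5.2 [0.463  0.0217 0.3161] tilt z [55.  17.4] yaw(mrad) -23.6 F [ 1.8 -0.9 -0.8] w 55.2
[-0.405  0.027  0.26   1.797 -0.017  1.261  1.454]
5.5 [0.4573 0.1721 0.3201] tilt z [57.5 20.5] yaw(mrad) -29.1 F [ 1.7 -0.5 -0.6] w 55.3
[-5.810e-01  7.500e-02  1.140e-01  1.736e+00 -1.000e-03  1.270e+00
  1.132e+00]
5.6 [0.4553 0.1805 0.3201] tilt z [56.5 23.7] yaw(mrad) -40.7 F [ 0.3 -0.1 -1.1] w 55.3
[-0.588  0.077  0.106  1.734 -0.003  1.27   1.128]
5.8 [0.4586 0.0894 0.3176] tilt z [55.5 26.8] yaw(mrad) -61.3 F [ 1.2 -0.8  0.3] w 55.5
[-0.479  0.035  0.188  1.786 -0.017  1.261  1.345]
6.0 [ 0.4643 -0.011   0.3157] tilt z [56.4 28.3] yaw(mrad) -68.9 F [ 0.6 -0.1  0.8] w 55.5
[-0.354  0.028  0.296  1.799 -0.035  1.259  1.59 ]
6.1 [ 0.464  -0.0175  0.3161] tilt z [57.5 26.4] yaw(mrad) -60.8 F [-0.8  1.1  0.1] w 55.0
[-0.349  0.026  0.304  1.799 -0.033  1.259  1.595]
```

```bash
python3 -m inch '[[[0.4,0,30,0,0],[0.4,0,30,0,0],[0.4,0,30,0,0],[0.4,0,30,0,0],[0.4,0,30,0,0],[0.4,0,30,0,0],[0.4,0,10,0,0]]]' >/dev/null; python3 t.py; for i in 1 2; do python3 -m inch '[[[0.4,27,-13,0,0],[0.4,27,-13,0,0],[0.4,27,-13,0,0]]]' >/dev/null; python3 t.py; done
```

```text
6.8 [0.4506 0.1803 0.3226] tilt z [59.6 29.4] yaw(mrad) -59.1 F [ 0.5 -0.1  0.5] w 55.5
[-0.584  0.065  0.098  1.741 -0.005  1.269  1.144]
7.1 [0.3711 0.1403 0.3157] tilt z [58.6 29.3] yaw(mrad) -67.3 F [ 0.6 -0.3  0.7] w 55.2
[-0.585 -0.093  0.078  1.912  0.011  1.257  1.127]
7.4 [0.2893 0.0943 0.3094] tilt z [58.4 29.4] yaw(mrad) -69.4 F [-0.7 -0.1  0.8] w 55.2
[-0.575 -0.269  0.058  2.06   0.02   1.285  1.116]
```

```bash
for i in 1 2 3; do python3 -m inch '[[[0.4,27,-13,0,0],[0.4,27,-13,0,0]]]' >/dev/null; python3 t.py; done
```

```text
7.6 [0.2347 0.0633 0.3053] tilt z [58.7 29.8] yaw(mrad) -70.3 F [ 0.1 -0.1  0.2] w 55.4
[-0.56  -0.395  0.042  2.141  0.02   1.329  1.116]
7.8 [0.208  0.0466 0.3035] tilt z [57.2 31.1] yaw(mrad) -77.3 F [0.3 0.2 1.4] w 54.9
[-0.248 -0.434 -0.115  2.164 -0.059  1.345  1.304]
8.0 [0.2    0.0375 0.2989] tilt z [44.7 26.5] yaw(mrad) -77.5 F [ 0.1 -0.5  0.2] w 55.0
[ 0.067 -0.436 -0.262  2.168 -0.131  1.349  1.499]
```

```bash
for i in 1 2 3; do python3 -m inch '[[[0.4,27,-13,0,0]]]' >/dev/null; python3 t.py; done
```

```text
8.1 [0.1946 0.0313 0.2934] tilt z [30.  23.7] yaw(mrad) -78.6 F [-0.7  0.1  0.4] w 55.1
[ 0.223 -0.438 -0.33   2.176 -0.163  1.354  1.602]
8.2 [0.1898 0.0163 0.2901] tilt z [22.1 22.3] yaw(mrad) -38.6 F [-1.2 -1.4 -0. ] w 55.3
[ 0.113 -0.438 -0.233  2.191 -0.121  1.356  1.534]
8.3 [0.1851 0.0209 0.2869] tilt z [10.7 25.1] yaw(mrad) -87.8 F [0.5 0.9 0.5] w 55.1
[ 0.185 -0.438 -0.282  2.195 -0.146  1.359  1.617]
```

```bash
python3 -m inch '[[[0.4,-10,25,0,0],[0.4,-5,30,0,0],[0.4,0,30,0,0],[0.4,5,30,0,0],[0.4,10,25,0,0]]]' >/dev/null; python3 t.py; for i in 1 2; do python3 -m inch '[[[0.4,20,-22,0,0],[0.4,20,-22,0,0]]]' >/dev/null; python3 t.py; done
```

```text
8.8 [0.1714 0.1636 0.2905] tilt z [12.2 26.2] yaw(mrad) -86.6 F [ 1.4  0.2 -0.4] w 55.2
[ 0.17  -0.409 -0.675  2.117 -0.277  1.336  1.253]
9.0 [0.1498 0.1382 0.2909] tilt z [17.1 22.1] yaw(mrad) -87.3 F [ 0.1 -0.7  1.1] w 55.2
[-0.142 -0.436 -0.465  2.164 -0.205  1.35   1.129]
9.2 [0.1428 0.1272 0.2898] tilt z [11.9 20.7] yaw(mrad) -86.5 F [-1.5 -0.2 -0.2] w 55.2
[-0.457 -0.437 -0.286  2.187 -0.13   1.355  0.965]
```

```bash
for i in 1 2 3 4; do python3 -m inch '[[[0.4,20,-22,0,0]]]' >/dev/null; python3 t.py; done
```

```text
9.3 [0.1406 0.121  0.2862] tilt z [ 0.5 17.6] yaw(mrad) -86.7 F [ 0.  -0.1  0.7] w 55.3
[-0.613 -0.438 -0.191  2.203 -0.095  1.358  0.891]
9.4 [0.1329 0.1217 0.2829] tilt z [-9.4 11.4] yaw(mrad) -127.3 F [-0.4  0.7 -0. ] w 55.3
[-0.503 -0.438 -0.263  2.206 -0.128  1.361  0.983]
9.5 [0.1279 0.1152 0.2764] tilt z [-25.9  -3.6] yaw(mrad) -138.6 F [-0.4 -0.6  0.9] w 54.8
[-0.314 -0.439 -0.36   2.213 -0.166  1.368  1.105]
9.6 [0.1298 0.1031 0.2742] tilt z [-31.8  -8. ] yaw(mrad) -95.8 F [ 0.7 -0.7  0.3] w 54.9
[-0.408 -0.439 -0.28   2.226 -0.133  1.371  1.034]
```

```bash
python3 -m inch '[[[0.4,-20,0,0,0],[0.4,-20,0,0,5.5],[0.4,-35,-27,0,0],[0.4,-35,-27,0,0],[0.4,-35,-27,0,0]]]' >/dev/null; python3 t.py;python3 -m inch '[[[0.4,-35,-27,0,0],[0.4,-35,-27,0,0],[0.4,-35,-27,0,0],[0.4,-35,-27,0,0]]]' >/dev/null; python3 t.py
```

```text
10.1 [0.2766 0.0219 0.2712] tilt z [-25.9  -8.8] yaw(mrad) 4.0 F [0.5 1.7 0.9] w 54.9
[-0.332 -0.225  0.044  2.122  0.011  1.272  1.274]
10.5 [ 0.4208 -0.0923  0.2694] tilt z [-22.9  -9.8] yaw(mrad) 1.7 F [0.4 0.6 1.1] w 55.2
[-0.212  0.049  0.311  1.889 -0.003  1.227  1.669]
```

```bash
python3 -m inch '[[[0.4,-36,-33,0,0],[0.4,-36,-33,0,0],[0.4,-36,-33,0,0],[0.4,-34,-33,0,0],[0.4,0,0,30,0],[0.4,0,0,30,0],[0.4,0,0,30,0],[0.4,0,0,15,0],[0.4,0,0,0,0]]]' >/dev/null; python3 t.py
python3 - <<'E'
from h import *
c=cam("wrist"); save("w4",c); cv2.imwrite("pics/w4.png",c["frame"])
crop(c,250,90,430,240,4.4,"w4c.png")
E
```

```text
11.4 [ 0.5696 -0.2356  0.1584] tilt z [-20.6 -16.1] yaw(mrad) -1.2 F [ 0.1 -0.  -1.2] w 55.4
[ 0.023  0.469  0.394  1.646 -0.173  1.077  2.034]
```

View pics/w4c.png

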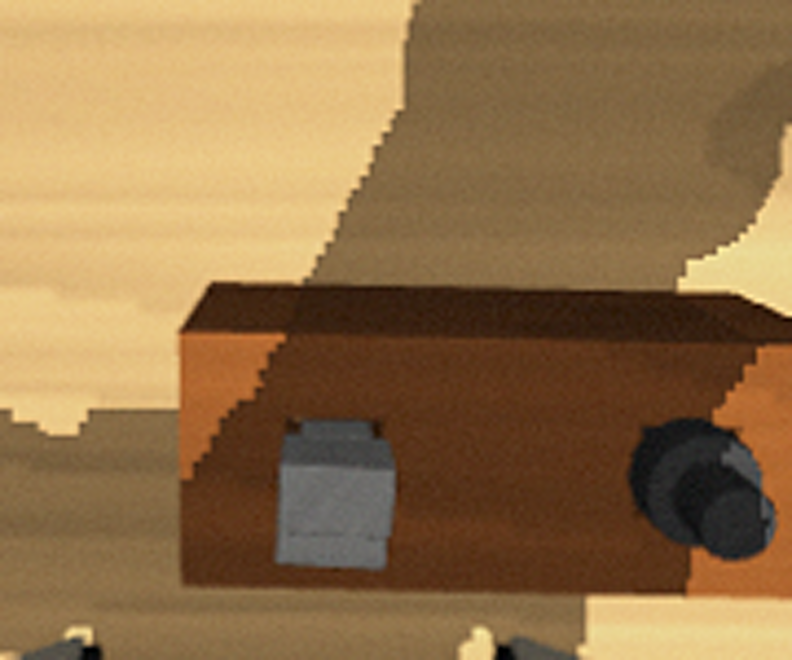

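View pics/w4.png

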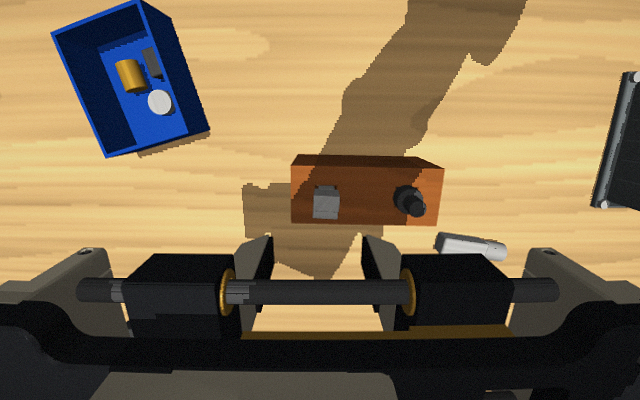

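```bash
python3 - <<'E'
from h import *
c=load("w4"); f=lambda x,y:(250+x/4.4,90+y/4.4)
for n,x,y,z in [("tL",287,464,.111),("tR",396,470,.111),("t2L",279,533,.111),("t2R",391,538,.111),("nL",276,564,.101),("nR",386,570,.101),("bL",286,438,.085),("bR",393,440,.085),("rkL",182,332,.085),("rkR",780,342,.085),("drift",735,518,.125)]:
    print(n,at(c,*f(x,y),z).round(4))
E
```

```text
tL [ 0.5586 -0.2372  0.111 ]
tR [ 0.5598 -0.2148  0.111 ]
t2L [ 0.5736 -0.2389  0.111 ]
t2R [ 0.5746 -0.2155  0.111 ]
nL [ 0.5842 -0.2399  0.101 ]
nR [ 0.5855 -0.2158  0.101 ]
bL [ 0.5599 -0.238   0.085 ]
bR [ 0.5603 -0.2139  0.085 ]
rkL [ 0.5359 -0.2609  0.085 ]
rkR [ 0.5375 -0.1291  0.085 ]
drift [ 0.5652 -0.1492  0.125 ]
```

```bash
python3 -m inch '[[[0.4,-3,10,0,3],[0.4,0,0,20,0],[0.4,0,0,20,0],[0.4,0,0,0,0]]]' >/dev/null; python3 t.py
```

```text
11.85 [ 0.5759 -0.2264  0.1245] tilt z [-11.4 -18.2] yaw(mrad) 51.9 F [-0.4  0.1  0.6] w 55.3
[ 0.007  0.501  0.393  1.688 -0.196  0.998  1.983]
```

```bash
python3 -m inch '[[[0.4,4,0,15,0],[0.4,0,0,13,0],[0.4,0,0,6,0],[0.4,0,0,0,0]]]' >/dev/null; python3 t.py
```

```text
12.25 [ 0.5752 -0.2278  0.0952] tilt z [ -4.1 -20. ] yaw(mrad) 51.0 F [-0.9 -0.7 -0.3] w 55.4
[ 0.018  0.527  0.381  1.726 -0.211  0.927  1.998]
```

```bash
python3 -m inch '[[[0.4,3,1,3,0],[0.4,1,0,3,0],[0.4,0,0,0,0]]]' >/dev/null; python3 t.py
python3 - <<'E'
from h import *
c=cam("wrist"); save("w5",c)
crop(c,230,150,420,290,4.2,"w5c.png")
E
```

```text
12.55 [ 0.5721 -0.2271  0.0905] tilt z [ -1.8 -20.6] yaw(mrad) 51.0 F [-1.   0.2 -0.7] w 55.4
[ 0.018  0.527  0.379  1.742 -0.212  0.91   2.   ]
```

View pics/w5c.png

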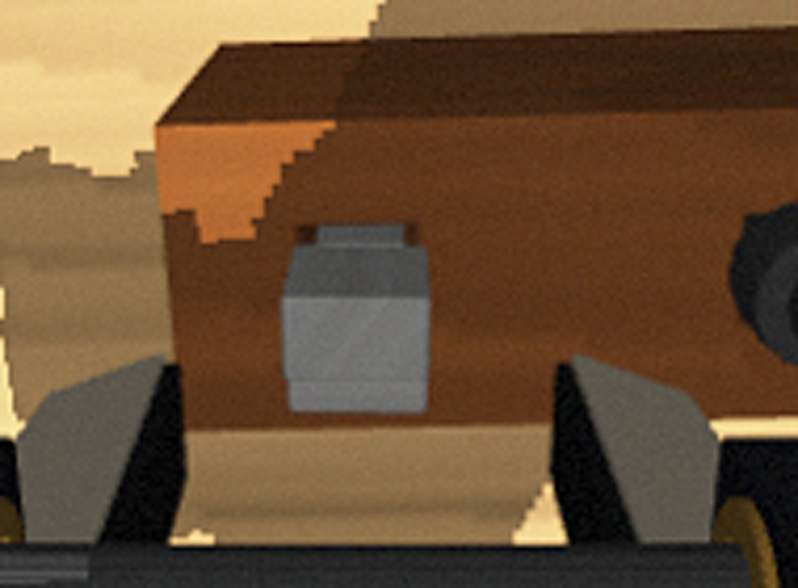

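```bash
python3 - <<'E'
from h import *
c=load("w5"); o=arm.observe(); M=R.from_rotvec(o["ee_rot"]).as_matrix(); 
for t in [(0.0095,0.0277,0),(-.0095,.0277,0),(0.0095,0.0277,-.019),(-.0095,.0277,-.019),(0.0095,-0.0277,0)]:
    u=proj(c,o["position"]+M@np.array(t))[0]; print(t,((u-[230,150])*4.2).round())
f=lambda x,y:(230+x/4.2,150+y/4.2)
for n,x,y,z in [("tL",285,297,.111),("tR",429,297,.111),("nL",291,411,.101),("nR",425,411,.101)]:
    print(n,at(c,*f(x,y),z).round(4))
E
```

```text
(0.0095, 0.0277, 0) [518. 274.]
(-0.0095, 0.0277, 0) [514. 371.]
(0.0095, 0.0277, -0.019) [532. 316.]
(-0.0095, 0.0277, -0.019) [527. 421.]
(0.0095, -0.0277, 0) [204. 274.]
tL [ 0.5584 -0.238   0.111 ]
tR [ 0.5594 -0.2151  0.111 ]
nL [ 0.5838 -0.2397  0.101 ]
nR [ 0.5847 -0.2164  0.101 ]
```

```bash
python3 - <<'E'
from h import *
d=eyes.get_image("wrist"); c=dict(K=d["intrinsics"],k1=d["k1"],T=d["T_tool_cam"])
for t in [(0,0.046,0),(0.0095,.046,0),(-.0095,.046,0),(0,.046,-.019),(-.0095,.046,-.019),(-.0095,.046,-.04),(-.0095,.046,-.066)]: print(t,proj(c,t)[0].round())
cv2.imwrite("pics/w5.png",d["frame"])
E
```

```text
(0, 0.046, 0) [377. 227.]
(0.0095, 0.046, 0) [378. 215.]
(-0.0095, 0.046, 0) [376. 238.]
(0, 0.046, -0.019) [383. 238.]
(-0.0095, 0.046, -0.019) [382. 250.]
(-0.0095, 0.046, -0.04) [389. 266.]
(-0.0095, 0.046, -0.066) [400. 291.]
```

View pics/w5.png

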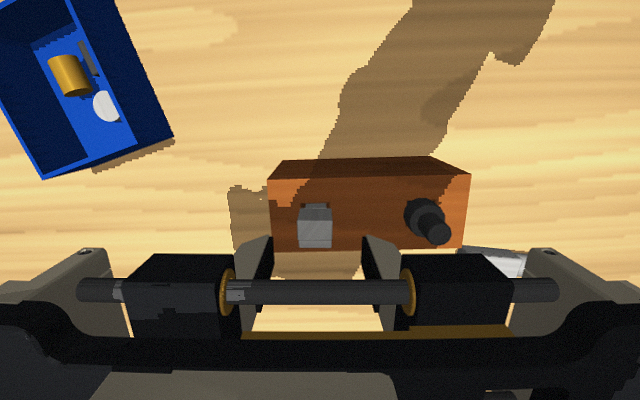

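```bash
python3 - <<'E'
from h import *
c=cam("scene"); save("s5",c); print(proj(c,[[.572,-.227,.0905],[.572,-.227+.0277,.0905],[.572,-.227-.0277,.0905],[.572,-.2,.1265],[.572,-.255,.1265]]).round())
crop(c,235,100,335,215,5,"s5c.png")
E
```

```text
[[275. 167.]
 [281. 172.]
 [269. 163.]
 [280. 163.]
 [268. 154.]]
```

View pics/s5c.png

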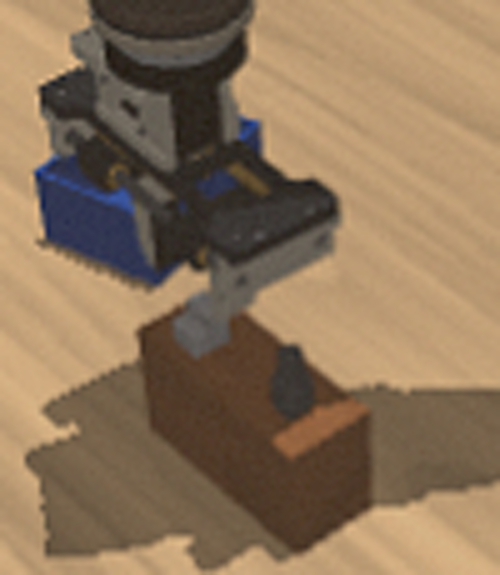

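```bash
python3 -m inch '[[[0.55,0,0,0,0],[0.7,0,0,0,0],[0.8,0,0,0,0],[0.85,0,0,0,0]]]' 10 >/dev/null; python3 t.py
```

```text
13.1 [ 0.5727 -0.2272  0.0911] tilt z [ -0.9 -20.9] yaw(mrad) 50.8 F [-0.4  0.5  0. ] w 27.8
[ 0.018  0.526  0.379  1.74  -0.212  0.911  2.   ]
```

```bash
python3 -m inch '[[[0.8,0,0,0,0],[0.8,0,0,0,0]]]' 10 >/dev/null; python3 t.py
python3 - <<'E'
from h import *
c=cam("wrist"); save("w6",c)
crop(c,230,150,420,290,4.2,"w6c.png")
E
```

```text
13.3 [ 0.5727 -0.2272  0.091 ] tilt z [ -0.8 -20.9] yaw(mrad) 50.9 F [ 0.6 -0.  -0.3] w 18.8
[ 0.018  0.526  0.379  1.74  -0.212  0.911  2.   ]
```

View pics/w6c.png

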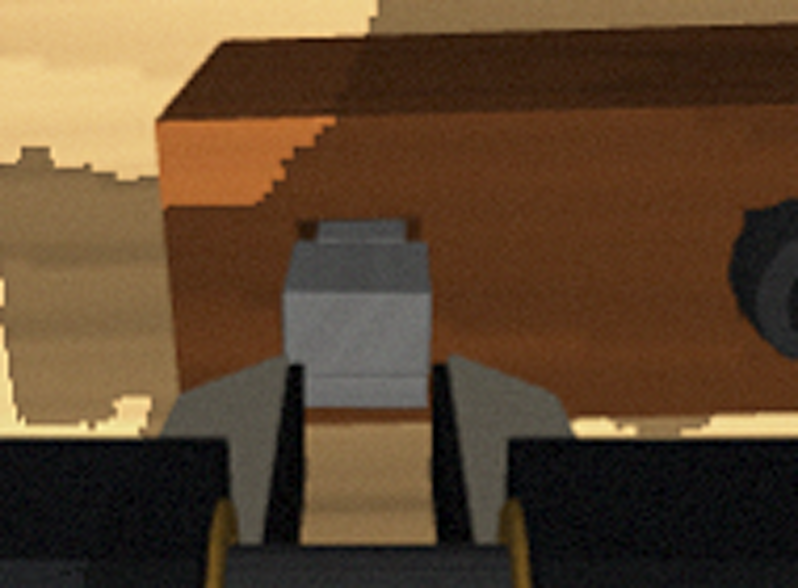

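```bash
python3 -c "
from cell import arm; print(arm.grasp_offset,[a for a in dir(arm) if a[0]!='_'])"; python3 -m inch '[[[0.5,0,0,0,0],[0.4,0,0,0,0],[0.4,0,0,0,0],[0.4,0,0,5,0],[0.4,0,0,0,0]]]' 10 >/dev/null; python3 t.py
```

```text
0.0188 ['PlanningError', 'grasp_offset', 'observe']
13.85 [ 0.5727 -0.2273  0.0856] tilt z [ -0.9 -20.8] yaw(mrad) 50.8 F [ 0.4 -0.1 -0.5] w 52.1
[ 0.02   0.533  0.377  1.745 -0.215  0.9    2.003]
```

```bash
for i in 1 2 3; do python3 -m inch '[[[0.4,0,0.2,5,0],[0.4,0,0,4,0]]]' >/dev/null; python3 t.py; done
```

```text
14.05 [ 0.573  -0.2273  0.0763] tilt z [ -0.3 -21. ] yaw(mrad) 50.8 F [-1.  -0.8  0.4] w 55.1
[ 0.024  0.543  0.372  1.754 -0.22   0.881  2.007]
14.25 [ 0.5728 -0.2272  0.0662] tilt z [ -0.7 -20.9] yaw(mrad) 50.8 F [-0.1 -0.2 -0.6] w 55.4
[ 0.027  0.555  0.368  1.762 -0.226  0.861  2.011]
14.45 [ 0.5726 -0.2272  0.0561] tilt z [ -1.1 -20.8] yaw(mrad) 50.8 F [0.8 0.1 0.2] w 55.5
[ 0.031  0.568  0.363  1.77  -0.232  0.841  2.015]
```

```bash
python3 - <<'E'
from h import *
c=cam("wrist"); save("w7",c)
crop(c,230,150,420,290,4.2,"w7c.png")
c=cam("scene"); crop(c,235,100,335,215,5,"s7c.png")
E
```

```text
(no output)
```

View pics/w7c.png

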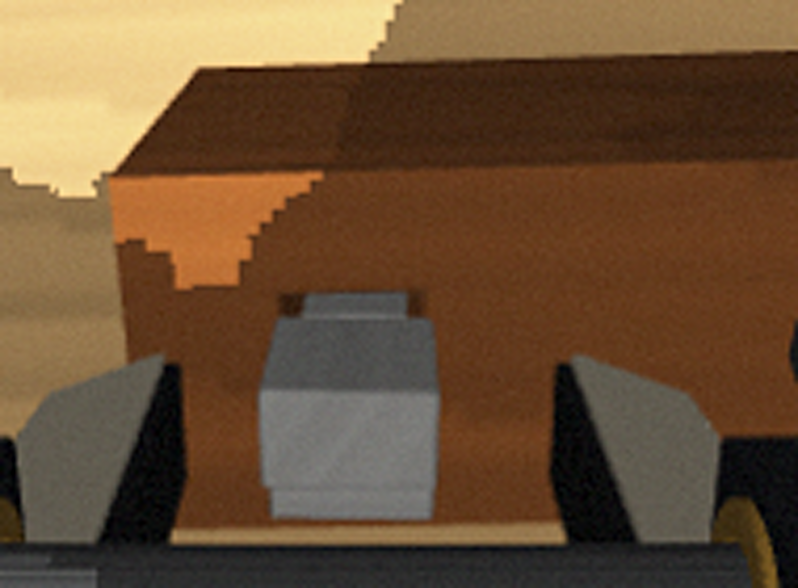

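View pics/s7c.png

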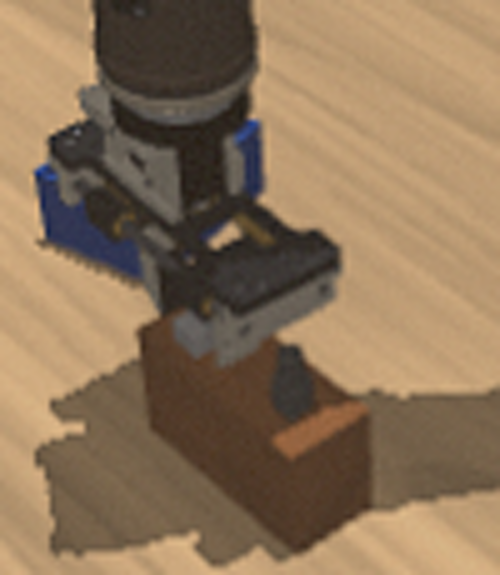

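```bash
python3 - <<'E'
from h import *
c=load("w7"); f=lambda x,y:(230+x/4.2,150+y/4.2)
for n,x,y,z in [("tL",261,392,.111),("tR",440,392,.111),("nL",272,518,.101),("nR",433,516,.101),("fL",181,364,.092),("fR",555,364,.092),("fL2",186,470,.092),("fR2",552,462,.092)]:
    print(n,at(c,*f(x,y),z).round(4))
E
```

```text
tL [ 0.5584 -0.2383  0.111 ]
tR [ 0.5594 -0.2148  0.111 ]
nL [ 0.5839 -0.2398  0.101 ]
nR [ 0.5845 -0.2162  0.101 ]
fL [ 0.5628 -0.2526  0.092 ]
fR [ 0.5651 -0.1973  0.092 ]
fL2 [ 0.5807 -0.2537  0.092 ]
fR2 [ 0.5815 -0.1977  0.092 ]
```

```bash
python3 -m inch '[[[0.4,0,-1.6,0,0],[0.6,0,0,0,0],[0.8,0,0,0,0],[1.0,0,0,0,0],[1.0,0,0,0,0],[1.0,0,0,0,0],[1.0,0,0,0,0]]]' 40 >/dev/null; python3 t.py
```

```text
15.25 [ 0.5728 -0.2293  0.0568] tilt z [ -0.5 -21.1] yaw(mrad) 51.0 F [ 0.4 -1.1 -0.4] w 23.2
[ 0.034  0.568  0.363  1.768 -0.231  0.843  2.018]
```

```bash
python3 -m inch '[[[1.0,0,-0.2,-8,0],[1.0,0,-0.3,-15,0],[1.0,0,-0.3,-15,0],[1.0,0,-0.3,-15,0],[1.0,0,-0.3,-15,0],[1.0,0,-0.3,-15,0]]]' >/dev/null; python3 t.py; python3 -m inch '[[[1.0,0,0,-25,0],[1.0,0,0,-25,0],[1.0,0,0,-25,0],[1.0,0,0,0,0]]]' >/dev/null; python3 t.py
python3 - <<'E'
from h import *
c=cam("wrist"); save("w8",c)
crop(c,230,150,420,290,4.2,"w8c.png")
c=cam("scene"); save("s8",c);crop(c,225,60,335,215,4,"s8c.png")
E
```

```text
15.85 [ 0.5702 -0.2281  0.142 ] tilt z [ -6.7 -19.3] yaw(mrad) 51.1 F [-0.4  0.3 -1.2] w 23.3
[ 0.005  0.473  0.4    1.686 -0.186  1.022  1.982]
16.25 [ 0.5705 -0.2269  0.2234] tilt z [ -4.5 -19.9] yaw(mrad) 51.7 F [ 0.6 -0.6 -2.2] w 23.9
[-0.016  0.403  0.424  1.582 -0.153  1.19   1.954]
```

View pics/w8c.png

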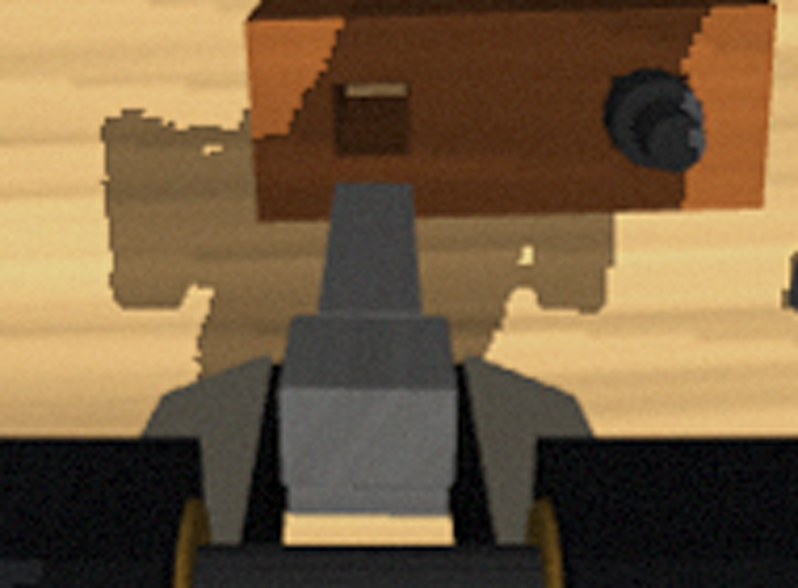

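View pics/s8c.png

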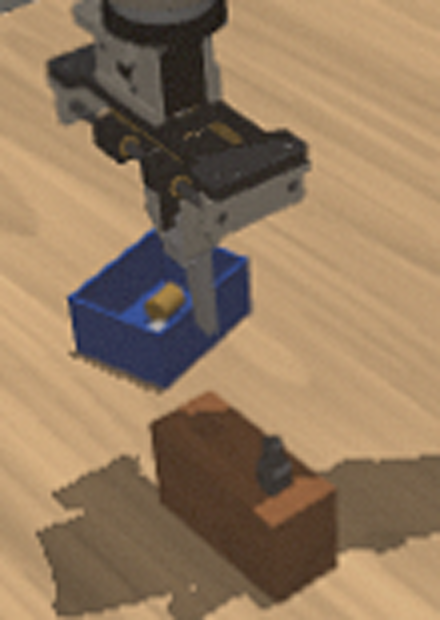

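```bash
python3 - <<'E'
from h import *
c=load("w8"); crop(c,285,188,345,278,6.6,"w8d.png")
E
```

```text
(no output)
```

View pics/w8d.png

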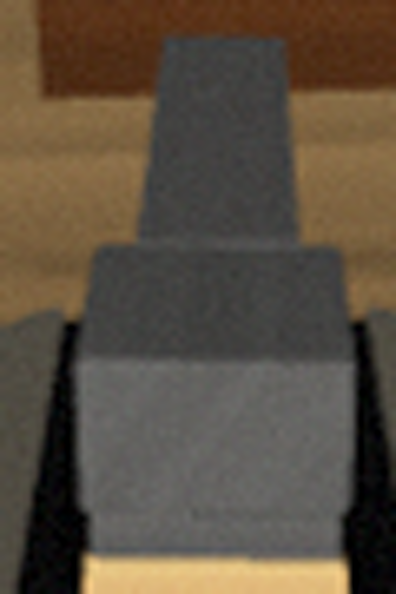

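```bash
cat > kp.py <<'E'
from h import *
KP=np.array([(-13,-8,-83),(-13,8,-83),(-13,-12,-13),(-13,12,-13),(-13,-12,13),(-13,12,13),(2,-12,13),(2,12,13),(13,-12,3),(13,12,3)],float)/1000
def keypose(c,px,idx=range(10)):
    idx=list(idx); dist=np.array([float(c["k1"]),0,0,0])
    ok,rv,tv=cv2.solvePnP(KP[idx],np.array(px,float),c["K"],dist,flags=cv2.SOLVEPNP_SQPNP)
    rv,tv=cv2.solvePnPRefineLM(KP[idx],np.array(px,float),c["K"],dist,rv,tv)
    pr=cv2.projectPoints(KP[idx],rv,tv,c["K"],dist)[0].reshape(-1,2); print("res",(pr-px).round(1).tolist())
    T=np.eye(4);T[:3,:3]=cv2.Rodrigues(rv)[0];T[:3,3]=tv.ravel(); return T
E
python3 - <<'E'
from kp import *
c=load("w8"); p=[(165,38),(286,38),(95,248),(342,248),(78,360),(355,358),(80,510),(355,515),(88,553),(347,558)]
p=[(285+x/6.6-.4,188+y/6.6-.4) for x,y in p]
Tk=keypose(c,p); Ttc=np.array(eyes.get_image("wrist")["T_tool_cam"]); G=Ttc@Tk; np.save("G.npy",G)
print(G.round(4)); W=c["T"]@Tk; print(W.round(4)); print("toe",(W@[-.013,0,-.083,1]).round(4))
E
```

```text
res [[0.1, 0.1], [-0.3, 0.2], [0.6, -1.0], [-0.2, -0.8], [-0.2, -0.1], [0.1, 0.5], [0.2, 0.3], [-0.5, -0.2], [0.7, 0.7], [-0.6, 0.2]]
[[-1.000e+00 -4.000e-04 -1.300e-03 -6.000e-04]
 [-3.000e-04  9.999e-01 -1.310e-02  1.200e-03]
 [ 1.300e-03 -1.310e-02 -9.999e-01 -3.770e-02]
 [ 0.000e+00  0.000e+00  0.000e+00  1.000e+00]]
[[ 0.9986  0.0521  0.0051  0.5714]
 [-0.0521  0.9986  0.0068 -0.225 ]
 [-0.0048 -0.007   1.      0.261 ]
 [ 0.      0.      0.      1.    ]]
toe [ 0.558  -0.2249  0.1781  1.    ]
```

```bash
python3 -m inch '[[[1.0,0,0,-5,-3.2],[1.0,2,22,0,0],[1.0,2,25,0,0],[1.0,2,25,0,0],[1.0,2,25,0,0],[1.0,2,25,0,0],[1.0,2,25,0,0],[1.0,2,25,0,0]]]' >/dev/null; python3 t.py
```

```text
17.2 [ 0.5447 -0.0514  0.2083] tilt z [-32.4 -18.6] yaw(mrad) 1.3 F [ 0.9  0.6 -0.8] w 23.5
[-0.288  0.317  0.359  1.732 -0.098  1.145  1.668]
```

```bash
python3 -m inch '[[[1.0,0,-30,0,0],[1.0,0,-30,0,0],[1.0,0,-30,0,0]]]' >/dev/null; python3 t.py; python3 -m inch '[[[1.0,0,-30,0,0],[1.0,0,-30,0,0],[1.0,0,-20,0,0]]]' >/dev/null; python3 t.py;  python3 -m inch '[[[1.0,0,0,-35,0],[1.0,0,0,-35,0],[1.0,0,0,-30,0]]]' >/dev/null; python3 t.py
```

```text
17.5 [ 0.5434 -0.1301  0.2043] tilt z [-41.1 -13.2] yaw(mrad) -18.0 F [ 0.6 -0.1 -1.2] w 23.9
[-0.157  0.347  0.384  1.705 -0.116  1.153  1.846]
17.8 [ 0.5416 -0.2132  0.2006] tilt z [-49.  -12.3] yaw(mrad) -18.0 F [ 0.4  0.1 -1.4] w 23.7
[-0.024  0.395  0.409  1.65  -0.136  1.171  2.004]
18.1 [ 0.5404 -0.2154  0.2935] tilt z [-67.5 -10. ] yaw(mrad) -10.3 F [ 0.1  0.1 -1.8] w 23.9
[-0.032  0.35   0.431  1.486 -0.111  1.397  1.983]
```

```bash
python3 -m inch '[[[1.0,-30,30,0,0],[1.0,-30,30,0,0],[1.0,-30,30,0,0]]]' >/dev/null; python3 t.py; python3 -m inch '[[[1.0,-30,30,0,0],[1.0,-30,30,0,0],[1.0,-30,30,0,0]]]' >/dev/null; python3 t.py
```

```text
18.4 [ 0.6287 -0.1316  0.2892] tilt z [-65.3 -13.3] yaw(mrad) 4.0 F [ 0.9 -0.9 -2. ] w 23.5
[-0.138  0.465  0.404  1.325 -0.15   1.447  1.822]
18.7 [ 0.7202 -0.0382  0.2764] tilt z [-72.5 -12.4] yaw(mrad) 5.2 F [ 0.8 -0.9 -1.8] w 23.8
[-0.217  0.631  0.384  1.08  -0.203  1.539  1.686]
```

```bash
python3 -m inch '[[[1.0,-40,20,-10,0],[1.0,-40,20,-10,0],[1.0,-40,20,-10,0]]]' >/dev/null; python3 t.py; python3 -m inch '[[[1.0,-40,5,-10,0],[1.0,-40,5,-10,0]]]' >/dev/null; python3 t.py
```

```text
19.0 [0.8304 0.0219 0.2885] tilt z [-81.5  -8.3] yaw(mrad) 2.1 F [ 1.9 -0.  -1. ] w 23.6
[-0.175  0.925  0.378  0.481 -0.296  1.844  1.57 ]
19.2 [0.8754 0.0301 0.2805] tilt z [-46.2   0.2] yaw(mrad) 9.7 F [71.1 15.6 85.4] w 23.6
[-0.109  1.111  0.469  0.082 -0.457  2.003  1.491]
```

```bash
python3 -m inch '[[[1.0,5,0,0,0]]]' >/dev/null; python3 t.py; python3 -c "
from cell import arm; print(arm.observe())" | head -30
```

```text
19.3 [0.8706 0.0278 0.2603] tilt z [-69.   -0.4] yaw(mrad) 14.7 F [ 1.5 -1.5 -5.7] w 23.8
[-0.138  1.074  0.475  0.231 -0.434  1.929  1.526]
{'clock': 19.3, 'joints': array([-0.13831296,  1.07400141,  0.47482532,  0.2306181 , -0.43440479,
        1.92908725,  1.52643146]), 'dq': array([-0.35958011, -0.70222977,  0.06673556,  1.58369375,  0.27990183,
       -0.77692804,  0.43107357]), 'joint_efforts': array([   0.59021261, -126.87556744,    5.05139396,  -48.25106263,
         -2.03931235,    4.3684119 ,   -2.12535806]), 'position': array([0.87061779, 0.02779326, 0.26031456]), 'ee_rot': array([-2.26850193e-02, -3.07249899e+00,  1.43898521e-03]), 'force': array([ 1.45797522, -1.51923767, -5.68764434]), 'ft_torque': array([-0.09550952, -0.24405136,  0.01544893]), 'width': 0.2589593265119096}
```

```bash
python3 -m inch '[[[1.0,0,0,0,0],[1.0,0,0,0,0]]]' >/dev/null; python3 t.py; python3 -m inch '[[[1.0,-6,0,-3,0],[1.0,-6,0,-3,0]]]' >/dev/null; python3 t.py
```

```text
19.5 [0.8688 0.027  0.2522] tilt z [-81.5  -0.2] yaw(mrad) 17.6 F [-0.6  0.7 -1.9] w 23.2
[-0.138  1.08   0.473  0.238 -0.433  1.928  1.526]
19.7 [0.8755 0.0266 0.2538] tilt z [-76.5   2.3] yaw(mrad) 20.3 F [ 0.2  0.4 -2.1] w 23.3
[-0.105  1.142  0.521  0.085 -0.512  2.001  1.488]
```

```bash
for i in 1 2 3; do python3 -m inch '[[[1.0,-8,0,0,0]]]' >/dev/null; python3 t.py; done
```

```text
19.8 [0.8765 0.0279 0.2547] tilt z [-73.4   6.8] yaw(mrad) 18.4 F [-0.5  0.1 -1.3] w 23.4
[-0.108  1.149  0.729  0.083 -0.718  2.003  1.499]
19.9 [0.8786 0.0281 0.2538] tilt z [-69.4   9. ] yaw(mrad) 18.1 F [ 0.2 -0.2 -1.8] w 23.4
[-0.11   1.158  0.948  0.083 -0.934  2.003  1.51 ]
20.0 [0.8814 0.0282 0.2529] tilt z [-63.4  10.4] yaw(mrad) 17.8 F [ 0.5 -0.3 -1.4] w 23.5
[-0.11   1.167  1.161  0.083 -1.144  2.003  1.52 ]
```

```bash
python3 -m inch '[[[1.0,-20,0,0,0]]]' >/dev/null; python3 t.py; python3 -m inch '[[[1.0,-20,0,0,0]]]' >/dev/null; python3 t.py
```

```text
20.1 [0.8838 0.0297 0.2511] tilt z [-59.8  28.9] yaw(mrad) 17.6 F [ 6.1 17.5  2.5] w 23.6
[-0.103  1.176  1.318  0.083 -1.319  2.003  1.525]
20.2 [0.8914 0.0277 0.2459] tilt z [-46.3  27.6] yaw(mrad) 18.8 F [ 0.3 -0.2 -2.1] w 23.8
[-0.101  1.181  1.315  0.083 -1.314  1.984  1.526]
```

```bash
for i in 1 2 3; do python3 -m inch '[[[1.0,-20,0,0,0]]]' >/dev/null; python3 t.py; done
```

```text
20.3 [0.8995 0.0279 0.2406] tilt z [-31.6  30.1] yaw(mrad) 18.0 F [-0.2 -0.4 -1.5] w 23.9
[-0.1    1.187  1.317  0.083 -1.318  1.964  1.527]
20.4 [0.9077 0.0277 0.2351] tilt z [-16.7  30.8] yaw(mrad) 17.3 F [-0.6 -0.4 -2.6] w 23.4
[-0.099  1.193  1.316  0.083 -1.319  1.943  1.529]
20.5 [0.916  0.0277 0.2296] tilt z [-1.9 31.3] yaw(mrad) 16.3 F [-0.3 -0.5 -1.5] w 23.6
[-0.098  1.198  1.315  0.083 -1.318  1.922  1.53 ]
```

```bash
python3 -m inch '[[[1.0,20,0,0,0],[1.0,25,0,0,0],[1.0,25,5,0,0]]]' >/dev/null; python3 t.py; python3 -m inch '[[[1.0,25,10,0,0],[1.0,25,15,0,0],[1.0,25,15,0,0],[1.0,25,15,0,0]]]' >/dev/null; python3 t.py
```

```text
20.8 [0.8701 0.0324 0.2311] tilt z [12.9 26.8] yaw(mrad) 8.5 F [ 2.3  0.2 -0.4] w 23.9
[-0.383  1.082  1.297  0.69  -1.084  1.778  1.85 ]
21.2 [0.7702 0.0945 0.2322] tilt z [21.2 27.8] yaw(mrad) -3.6 F [ 0.9  0.7 -1.1] w 23.6
[-0.682  0.933  1.299  1.14  -0.921  1.614  1.96 ]
```

```bash
python3 -m inch '[[[1.0,40,6,-10,0],[1.0,40,6,-10,0],[1.0,40,6,-10,0],[1.0,40,6,-10,0],[1.0,40,6,-10,0]]]' >/dev/null; python3 t.py; python3 -m inch '[[[1.0,40,6,0,0],[1.0,40,6,0,0],[1.0,40,6,0,0],[1.0,40,6,0,0],[1.0,40,6,0,0]]]' >/dev/null; python3 t.py
```

```text
21.7 [0.5699 0.1319 0.2797] tilt z [33.2 29.5] yaw(mrad) -24.6 F [-0.9  1.8  0.8] w 23.7
[-1.132  0.516  1.306  1.633 -0.543  1.361  1.84 ]
22.2 [0.4009 0.1582 0.2801] tilt z [28.5 34.7] yaw(mrad) -24.9 F [-1.8  0.4 -3.3] w 23.3
[-1.743 -0.158  1.169  1.954  0.14   1.21   0.973]
```

```bash
python3 -m inch '[[[1.0,35,5,0,0],[1.0,35,5,0,0],[1.0,35,5,0,0]]]' >/dev/null; python3 t.py; python3 -m inch '[[[1.0,25,0,0,0],[1.0,25,0,0,0],[1.0,25,0,0,0]]]' >/dev/null; python3 t.py
```

```text
22.5 [0.2949 0.1776 0.2829] tilt z [35.6 57.4] yaw(mrad) -28.3 F [-0.2  1.4 -1.4] w 23.8
[-1.62  -0.346  0.698  2.092  0.226  1.258  0.59 ]
22.8 [0.2173 0.1806 0.2848] tilt z [37.4 75.5] yaw(mrad) -28.0 F [ 0.4 -0.1 -1.5] w 23.6
[-1.517 -0.419  0.413  2.169  0.173  1.279  0.425]
```

```bash
python3 -m inch '[[[1.0,25,0,0,0],[1.0,25,-5,0,0]]]' >/dev/null; python3 t.py; for i in 1 2 3; do python3 -m inch '[[[1.0,13,-23,0,0]]]' >/dev/null; python3 t.py; done
```

```text
23.0 [0.1656 0.1783 0.2857] tilt z [37.7 87.3] yaw(mrad) -29.0 F [-0.1 -0.7 -1.5] w 23.8
[-1.295 -0.435  0.153  2.203  0.066  1.274  0.429]
23.1 [0.1608 0.1694 0.2863] tilt z [38.2 89.8] yaw(mrad) -32.0 F [ 1.1 -1.4 -1.1] w 23.5
[-1.137 -0.437  0.066  2.208  0.02   1.273  0.52 ]
23.2 [0.1595 0.1617 0.2873] tilt z [39.7 91.6] yaw(mrad) -31.2 F [ 1.  -0.  -1.1] w 23.5
[-0.979 -0.437 -0.011  2.208 -0.023  1.273  0.616]
23.3 [0.1582 0.1549 0.2872] tilt z [39.3 91.5] yaw(mrad) -30.8 F [-0.5 -0.1 -1.2] w 23.7
[-0.823 -0.438 -0.084  2.208 -0.065  1.274  0.714]
```

```bash
for i in 1 2 3 4; do python3 -m inch '[[[1.0,13,-27,0,0]]]' >/dev/null; python3 t.py; done
```

```text
23.4 [0.1577 0.1486 0.2861] tilt z [37.9 89.4] yaw(mrad) -30.8 F [-0.  -0.5 -1.4] w 23.8
[-0.668 -0.438 -0.155  2.209 -0.104  1.276  0.814]
23.5 [0.1576 0.1427 0.2839] tilt z [34.5 86. ] yaw(mrad) -31.2 F [ 0.1 -0.  -1.1] w 23.6
[-0.512 -0.438 -0.225  2.211 -0.143  1.279  0.916]
23.6 [0.1583 0.1358 0.2801] tilt z [28.  81.3] yaw(mrad) -31.4 F [ 0.5 -0.4 -2.7] w 23.9
[-0.357 -0.439 -0.289  2.214 -0.178  1.283  1.022]
23.7 [0.1598 0.1247 0.2741] tilt z [17.  75.9] yaw(mrad) -32.1 F [ 0.2  0.2 -1.5] w 23.5
[-0.201 -0.439 -0.341  2.223 -0.209  1.287  1.14 ]
```

```bash
python3 -m inch '[[[1.0,5,25,0,0],[1.0,20,25,0,0],[1.0,25,10,0,0]]]' >/dev/null; python3 t.py; for i in 1 2 3; do python3 -m inch '[[[1.0,6,-25,0,0]]]' >/dev/null; python3 t.py; done
```

```text
24.0 [0.1245 0.181  0.2811] tilt z [26.4 83.7] yaw(mrad) -12.2 F [ 0.2  0.  -2.8] w 23.5
[-0.418 -0.437 -0.416  2.198 -0.221  1.274  0.833]
24.1 [0.1247 0.1725 0.2801] tilt z [25.5 82.7] yaw(mrad) -13.4 F [-0.  -0.7 -1.1] w 23.8
[-0.58  -0.438 -0.315  2.212 -0.173  1.272  0.756]
24.2 [0.1282 0.1634 0.2766] tilt z [18.2 79.7] yaw(mrad) -12.9 F [-0.6 -0.7 -1.4] w 23.7
[-0.738 -0.439 -0.204  2.228 -0.125  1.271  0.689]
24.3 [0.124  0.1619 0.2737] tilt z [ 8.1 77.9] yaw(mrad) -52.9 F [-0.3 -0.5 -1.5] w 23.5
[-0.628 -0.438 -0.261  2.231 -0.161  1.274  0.797]
```

```bash
for i in 1 2 3 4; do python3 -m inch '[[[1.0,10,-30,0,0]]]' >/dev/null; python3 t.py; done
```

```text
24.4 [0.1255 0.1533 0.2677] tilt z [-2.  69.4] yaw(mrad) -59.0 F [ 1.1 -1.  -1.2] w 23.3
[-0.44  -0.438 -0.339  2.239 -0.203  1.278  0.932]
24.5 [0.1335 0.1375 0.2641] tilt z [-4.9 65.3] yaw(mrad) -18.7 F [-0.5 -1.4 -1. ] w 23.8
[-0.534 -0.438 -0.242  2.255 -0.16   1.276  0.877]
24.6 [0.1286 0.1365 0.2611] tilt z [-15.8  63.1] yaw(mrad) -64.8 F [-0.5  0.3 -0.5] w 23.9
[-0.457 -0.438 -0.284  2.259 -0.185  1.28   0.97 ]
24.7 [0.1317 0.1235 0.2556] tilt z [-27.1  57.1] yaw(mrad) -72.7 F [ 0.9 -0.3 -1.7] w 23.6
[-0.278 -0.438 -0.341  2.268 -0.214  1.287  1.115]
```

```bash
python3 -m inch '[[[1.0,-35,-20,-15,0],[1.0,-35,-25,-15,0],[1.0,-35,-25,-15,0],[1.0,-35,-25,-15,0],[1.0,-20,-38,-15,0]]]' >/dev/null; python3 t.py; python3 -m inch '[[[1.0,-5,-38,-30,0],[1.0,-5,-38,-30,0],[1.0,0,-38,-30,0],[1.0,5,-38,-30,0],[1.0,10,-38,-30,0]]]' >/dev/null; python3 t.py;  python3 -m inch '[[[1.0,20,-35,-30,0],[1.0,20,-35,-30,0],[1.0,20,-35,-30,0],[1.0,20,-35,-30,0]]]' >/dev/null; python3 t.py
```

```text
25.2 [ 0.3136 -0.0004  0.3277] tilt z [-5.4 66.4] yaw(mrad) -79.0 F [ 1.6  1.3 -1.6] w 23.8
[-0.185 -0.201  0.081  1.969 -0.052  1.371  1.554]
25.7 [ 0.332  -0.2031  0.472 ] tilt z [15.4 68.1] yaw(mrad) -79.2 F [ 1.8 -0.1 -1.6] w 23.7
[-0.028 -0.097  0.456  1.536 -0.026  1.707  2.072]
26.1 [ 0.2651 -0.3548  0.5849] tilt z [35.5 58.7] yaw(mrad) -82.3 F [ 1.2 -1.2 -1.7] w 23.6
[ 0.203  0.083  0.784  1.121 -0.132  1.987  2.586]
```

```bash
python3 -m inch '[[[1.0,0,0,-10,4.7],[1.0,0,0,-15,0]]]' >/dev/null; python3 t.py; for i in 1 2 3; do python3 -m inch '[[[1.0,0,0,-15,0]]]' >/dev/null; python3 t.py; done
```

```text
26.3 [ 0.2621 -0.3624  0.6003] tilt z [50.5 38. ] yaw(mrad) 12.8 F [ 1.1 -0.3 -2.1] w 23.8
[ 0.453  0.086  0.51   1.065 -0.116  2.001  2.471]
26.4 [ 0.2619 -0.3636  0.6071] tilt z [61.4 25.7] yaw(mrad) 15.1 F [ 0.   0.3 -2.4] w 23.5
[ 0.546  0.082  0.401  1.047 -0.107  2.001  2.455]
26.5 [ 0.2618 -0.3642  0.6139] tilt z [72.6 13.5] yaw(mrad) 16.6 F [-0.3 -0.1 -1.3] w 23.6
[ 0.585  0.077  0.355  1.034 -0.103  2.001  2.448]
26.6 [ 0.2613 -0.3644  0.6206] tilt z [83.4  1.8] yaw(mrad) 18.0 F [-0.6  0.2 -2.4] w 23.8
[ 0.601  0.072  0.335  1.022 -0.101  2.001  2.443]
```

```bash
python3 -m inch '[[[1.0,0,0,-15,0],[1.0,0,0,-15,0]]]' >/dev/null; python3 t.py; python3 -m inch '[[[1.0,0,30,30,0],[1.0,0,30,35,0],[1.0,0,30,35,0],[1.0,0,30,35,0]]]' >/dev/null; python3 t.py; python3 -m inch '[[[1.0,0,35,35,0],[1.0,0,40,30,0],[1.0,0,40,30,0],[1.0,0,40,30,0]]]' >/dev/null; python3 t.py
```

```text
26.8 [ 0.2598 -0.3636  0.6329] tilt z [102.4 -19.7] yaw(mrad) 19.9 F [-1.5  0.6 -1.7] w 24.0
[ 0.61   0.058  0.321  1.005 -0.098  2.002  2.437]
27.2 [ 0.2786 -0.248   0.4972] tilt z [113.5 -31.2] yaw(mrad) 25.7 F [ 0.8  0.8 -1.5] w 23.5
[ 0.478 -0.181  0.115  1.56  -0.017  1.65   2.136]
27.6 [ 0.296  -0.0959  0.3686] tilt z [119.7 -31.6] yaw(mrad) 24.7 F [ 1.7  0.  -1.5] w 23.6
[ 0.396 -0.297 -0.182  1.941 -0.049  1.368  1.774]
```

Now pull inward at azimuth near 0 to take out the x tilt.

```bash
python3 -m inch '[[[1.0,28,25,10,0],[1.0,28,25,10,0],[1.0,28,25,0,0],[1.0,25,0,0,0]]]' >/dev/null; python3 t.py; for i in 1 2 3; do python3 -m inch '[[[1.0,28,0,0,0]]]' >/dev/null; python3 t.py; done
```

```text
28.0 [ 0.2294 -0.0175  0.3295] tilt z [102.7 -23.1] yaw(mrad) -20.3 F [-0.1  0.2 -1.2] w 23.7
[ 0.331 -0.438 -0.29   2.098 -0.107  1.362  1.669]
28.1 [ 0.2235 -0.0312  0.3262] tilt z [ 94.3 -28.3] yaw(mrad) 30.9 F [-1.2 -2.3 -1.7] w 23.5
[ 0.256 -0.438 -0.222  2.11  -0.072  1.364  1.602]
28.2 [ 0.221  -0.0196  0.3215] tilt z [ 85.  -21.9] yaw(mrad) -14.7 F [-1.   1.2 -1.7] w 23.2
[ 0.341 -0.438 -0.291  2.115 -0.108  1.362  1.675]
28.3 [ 0.2151 -0.0317  0.3182] tilt z [ 76.3 -25.5] yaw(mrad) 33.9 F [ 0.2 -1.5 -1.5] w 23.6
[ 0.259 -0.439 -0.221  2.128 -0.073  1.365  1.605]
```

```bash
python3 -m inch '[[[1.0,30,0,0,0],[1.0,30,0,0,0],[1.0,30,0,0,0],[1.0,30,0,0,0]]]' >/dev/null; python3 t.py; for i in 1 2; do python3 -m inch '[[[1.0,30,0,0,0]]]' >/dev/null; python3 t.py; done
```

```text
28.7 [ 0.1965 -0.0314  0.3023] tilt z [ 36.8 -17.3] yaw(mrad) 34.8 F [-0.7 -1.3 -1.6] w 23.7
[ 0.259 -0.439 -0.216  2.164 -0.078  1.37   1.612]
28.8 [ 0.1933 -0.0209  0.2985] tilt z [ 26.4 -13.2] yaw(mrad) -13.1 F [-0.4  1.5 -0.5] w 23.5
[ 0.342 -0.438 -0.284  2.167 -0.11   1.37   1.686]
28.9 [ 0.1868 -0.0313  0.2951] tilt z [ 16.4 -12.4] yaw(mrad) 34.3 F [-0.6 -1.2 -2.1] w 23.6
[ 0.26  -0.439 -0.212  2.18  -0.08   1.374  1.618]
```

```bash
python3 -m inch '[[[1.0,30,0,0,0],[1.0,30,0,0,0]]]' >/dev/null; python3 t.py; python3 -m inch '[[[1.0,-25,0,5,0],[1.0,-32,16,5,0],[1.0,-32,20,5,0],[1.0,-32,20,5,0]]]' >/dev/null; python3 t.py
```

```text
29.1 [ 0.1767 -0.0313  0.2884] tilt z [-4.6 -6.7] yaw(mrad) 32.9 F [-0.7 -1.6 -1. ] w 23.2
[ 0.26  -0.439 -0.207  2.197 -0.082  1.38   1.626]
29.5 [0.3024 0.0193 0.269 ] tilt z [ 4.3 -5.2] yaw(mrad) 44.4 F [ 0.4 -1.9 -1.3] w 23.6
[ 0.208 -0.171 -0.37   2.08  -0.059  1.218  1.389]
```

```bash
python3 -m inch '[[[1.0,-30,24,0,-2.3],[1.0,-30,23,0,0],[1.0,-30,23,0,0],[1.0,-30,23,0,0]]]' >/dev/null; python3 t.py; python3 -m inch '[[[1.0,-28,21,0,0],[1.0,-28,21,0,0],[1.0,-28,21,0,0],[1.0,-15,10,0,0],[1.0,0,0,0,0]]]' >/dev/null; python3 t.py
```

```text
29.9 [0.4297 0.1158 0.2699] tilt z [ 8.4 -2.4] yaw(mrad) 3.7 F [ 1.   0.9 -1.2] w 24.0
[ 0.08   0.109 -0.51   1.83   0.063  1.21   1.118]
30.4 [0.5367 0.198  0.2703] tilt z [11.2  1.4] yaw(mrad) 0.6 F [-0.8 -0.6 -0.9] w 23.8
[-0.068  0.337 -0.519  1.559  0.177  1.281  0.959]
```

```bash
python3 - <<'E'
from h import *
c=cam("wrist"); save("w9",c); crop(c,270,180,360,278,6,"w9d.png"); crop(c,230,100,420,280,4,"w9c.png")
E
```

```text
(no output)
```

View pics/w9d.png

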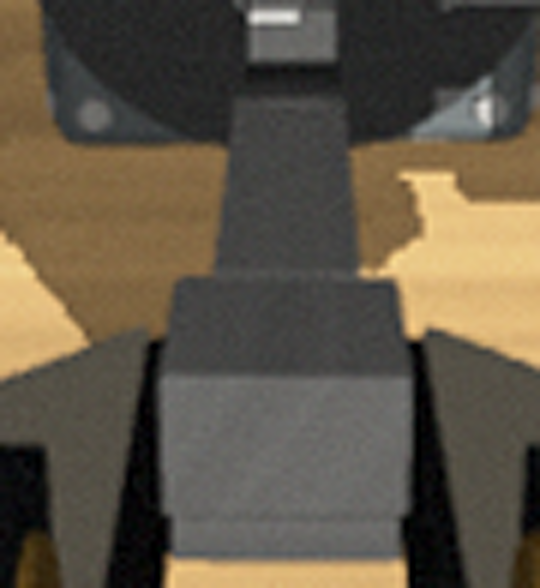

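View pics/w9c.png

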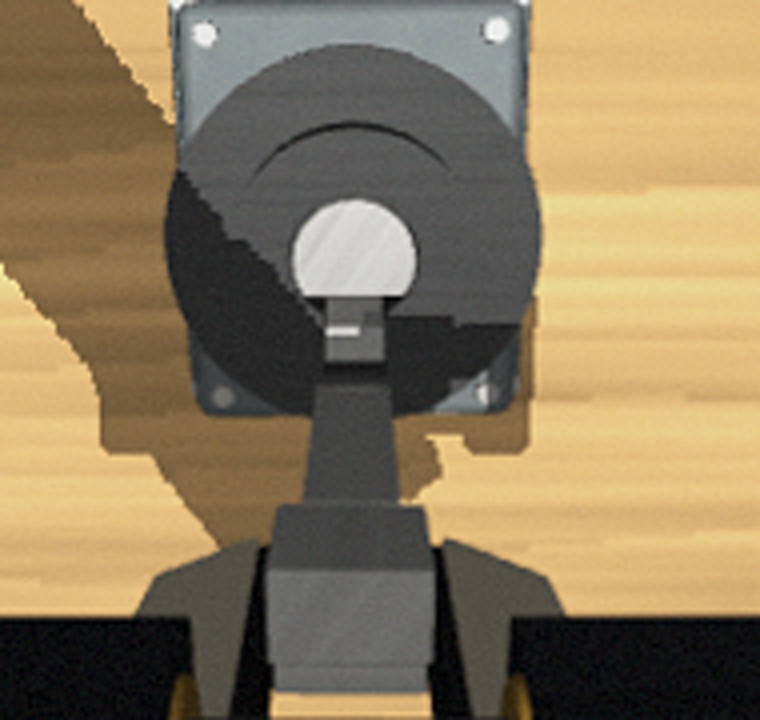

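```bash
python3 - <<'E'
from kp import *
c=load("w9"); p=[(236,97),(345,97),(177,280),(396,280),(160,375),(413,375),(163,518),(411,518),(168,556),(407,558)]
p=[(270+x/6-.4,180+y/6-.4) for x,y in p]
Tk=keypose(c,p); Ttc=np.array(eyes.get_image("wrist")["T_tool_cam"]); G=Ttc@Tk; np.save("G2.npy",G)
print(G.round(4)); W=c["T"]@Tk; print(W.round(4)); print("toe",(W@[-.013,0,-.083,1]).round(4))
f=lambda x,y:(230+x/4-.4,100+y/4-.4)
for n,x,y,z in [("flatL",306,296,.138),("flatR",404,296,.138),("shT",354,198,.138),("shL",292,258,.138),("shR",418,258,.138),("piL",325,323,.135),("piR",386,323,.135),("poL",325,363,.135),("poR",386,363,.135)]:
    print(n,at(c,*f(x,y),z).round(4))
E
```

```text
res [[0.1, 0.2], [-0.2, 0.2], [0.2, -1.0], [0.2, -1.0], [-0.0, 0.3], [-0.1, 0.4], [0.1, -0.2], [-0.3, -0.2], [0.9, 0.8], [-0.9, 0.5]]
[[-0.9998  0.002   0.0195 -0.0013]
 [ 0.0019  1.     -0.0066  0.0011]
 [-0.0195 -0.0065 -0.9998 -0.0374]
 [ 0.      0.      0.      1.    ]]
[[ 0.9995 -0.0015 -0.0306  0.5377]
 [ 0.0012  1.     -0.008   0.199 ]
 [ 0.0307  0.008   0.9995  0.3077]
 [ 0.      0.      0.      1.    ]]
toe [0.5272 0.1996 0.2244 1.    ]
flatL [0.527  0.1859 0.138 ]
flatR [0.5271 0.215  0.138 ]
shT [0.4981 0.2002 0.138 ]
shL [0.5156 0.1819 0.138 ]
shR [0.5157 0.219  0.138 ]
piL [0.5361 0.1914 0.135 ]
piR [0.5361 0.2098 0.135 ]
poL [0.5487 0.1913 0.135 ]
poR [0.5487 0.2099 0.135 ]
```

```bash
python3 -m inch '[[[1.0,0,0.6,10,0],[1.0,0,0,15,0],[1.0,0,0,15,0],[1.0,0,0,15,0],[1.0,0,0,10,0],[1.0,0,0,6,0],[1.0,0,0,0,0]]]' >/dev/null; python3 t.py
python3 - <<'E'
from h import *
c=cam("wrist"); save("w10",c); crop(c,265,150,365,280,5.8,"w10d.png"); 
E
```

```text
31.2 [0.5318 0.1923 0.1967] tilt z [13.1 -3.4] yaw(mrad) 4.1 F [-0.  -0.6 -1.1] w 23.3
[-0.069  0.377 -0.512  1.69   0.213  1.119  0.924]
```

View pics/w10d.png

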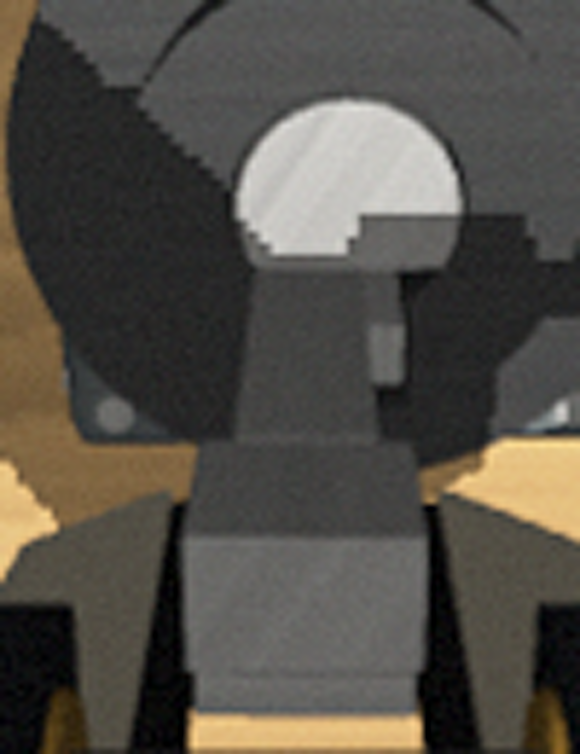

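```bash
cat > m.py <<'E'
import sys
from kp import *
def meas(name,x0,y0,s,p):
    c=load(name); p=[(x0+x/s-.4,y0+y/s-.4) for x,y in p]
    W=c["T"]@keypose(c,p); t=(W@[-.013,0,-.083,1])[:3]
    print("zaxis mrad",(W[:2,2]*1000).round(1),"yaw",(-W[0,1]*1000).round(1),"toe",t.round(4),"err to flat/y mm",((np.array([.527,.2005])-t[:2])*1000).round(1))
E
python3 - <<'E'
from m import *
meas("w10",265,150,5.8,[(252,266),(366,266),(197,443),(416,443),(182,540),(428,540),(186,672),(423,672),(190,710),(421,712)])
E
```

```text
res [[0.9, -0.0], [-0.9, 0.0], [0.6, -0.8], [-0.7, -0.7], [0.2, -0.3], [-0.2, -0.1], [0.1, 0.2], [0.1, 0.3], [1.0, 0.8], [-1.0, 0.6]]
zaxis mrad [-27.3  -3.2] yaw -4.7 toe [0.522  0.1937 0.1506] err to flat/y mm [5.  6.8]
```

```bash
python3 -m inch '[[[1.0,-6,7,0,0],[1.0,0,0,0,0],[1.0,0,0,0,0]]]' >/dev/null; python3 t.py
python3 - <<'E'
from h import *
c=cam("wrist"); save("w11",c); crop(c,265,150,365,280,5.8,"w11d.png"); 
E
```

```text
31.55 [0.5396 0.2008 0.1991] tilt z [16.5 -1.8] yaw(mrad) 4.3 F [-0.1 -0.1 -1.9] w 23.4
[-0.083  0.39  -0.511  1.666  0.218  1.128  0.914]
```

View pics/w11d.png

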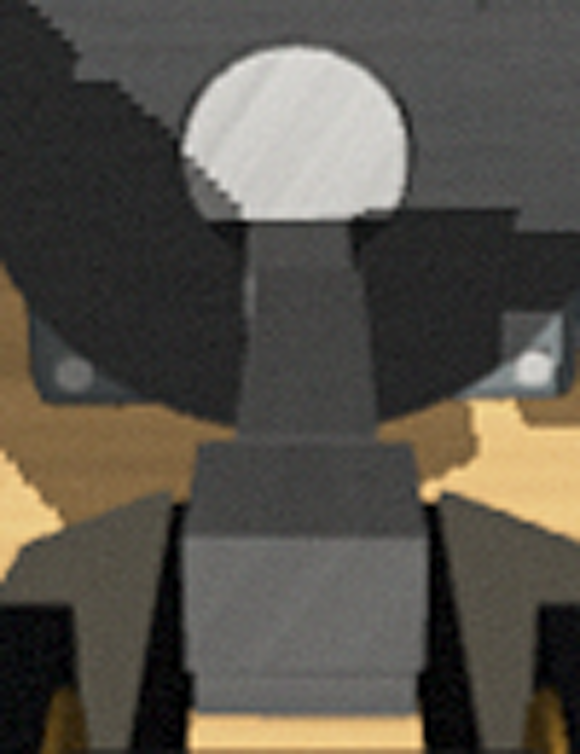

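```bash
python3 -m inch '[[[1.0,1.2,-1.4,0,0],[1.0,0,0,0,0]]]' >/dev/null; python3 t.py;  python3 -m inch '[[[1.0,0,0,6,0],[1.0,0,0,0,0]]]' >/dev/null; python3 t.py
```

```text
31.8 [0.5385 0.1996 0.1994] tilt z [17.  -1.4] yaw(mrad) 4.0 F [ 0.3  0.6 -1.7] w 23.5
[-0.08   0.387 -0.511  1.669  0.217  1.126  0.916]
32.0 [0.5386 0.1994 0.193 ] tilt z [17.3 -1.5] yaw(mrad) 4.2 F [ 0.2 -0.5 -1.1] w 23.4
[-0.081  0.392 -0.51   1.679  0.221  1.113  0.912]
```

```bash
python3 -m inch '[[[1.0,0.6,0,5,0],[1.0,0,0,0,0]]]' >/dev/null; python3 t.py
python3 - <<'E'
from h import *
c=cam("wrist"); save("w12",c); crop(c,265,150,365,280,5.8,"w12d.png"); 
E
```

```text
32.2 [0.5378 0.1992 0.1873] tilt z [16.8 -1.7] yaw(mrad) 4.4 F [-1.  -0.3 -1.9] w 23.6
[-0.082  0.396 -0.509  1.688  0.224  1.101  0.909]
```

View pics/w12d.png

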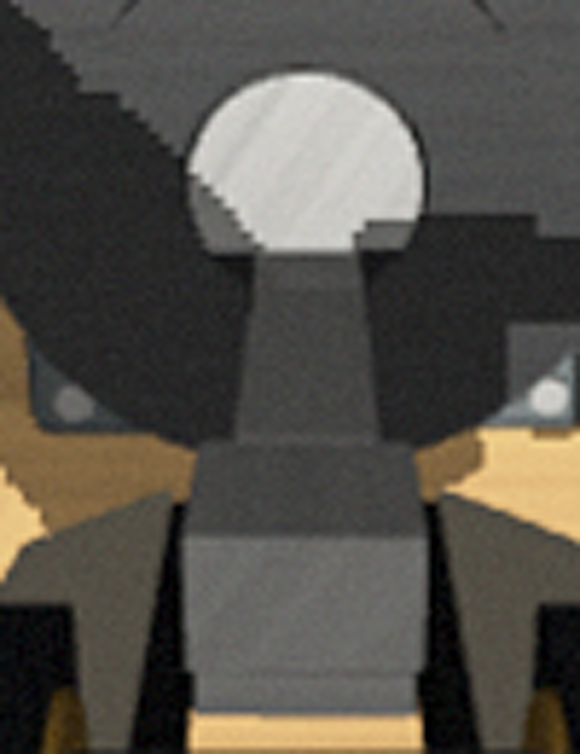

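```bash
python3 - <<'E'
from h import *
a=[]
for n in ("w11","w12"):
    f=load(n)["frame"][180:230,295:340].astype(float); f=np.clip((f-20)*2.6,0,255).astype(np.uint8)
    a.append(cv2.resize(f,None,fx=8,fy=8,interpolation=cv2.INTER_CUBIC))
cv2.imwrite("pics/cmp.png",np.hstack(a))
E
```

```text
(no output)
```

View pics/cmp.png

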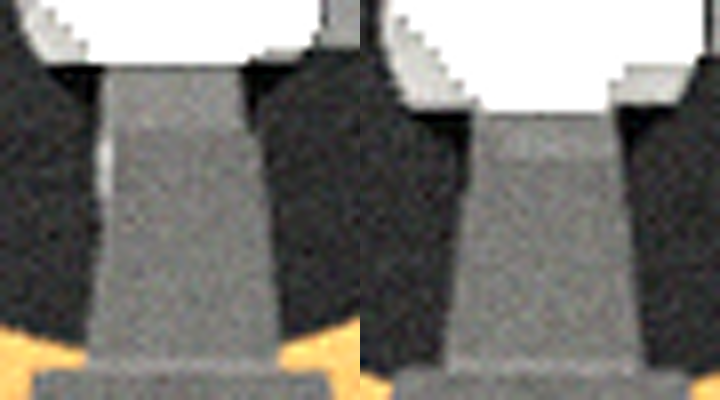

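```bash
for i in 1 2 3; do python3 -m inch '[[[1.0,0,0,2.5,0],[1.0,0,0,0,0]]]' >/dev/null; python3 t.py|head -1; done
```

```text
32.45 [0.5383 0.1994 0.1851] tilt z [17.5 -1.3] yaw(mrad) 4.3 F [-0.3 -0.8 -1.9] w 23.7
32.65 [0.5384 0.1995 0.1824] tilt z [17.7 -1.3] yaw(mrad) 4.3 F [ 0.2 -0.1 -1.7] w 23.6
32.85 [0.5384 0.1995 0.1798] tilt z [17.8 -1.2] yaw(mrad) 4.3 F [-0.2  0.2 -2. ] w 23.9
```

```bash
for i in 1 2 3; do python3 -m inch '[[[1.0,0,0,3,0],[1.0,0,0,0,0]]]' >/dev/null; python3 t.py|head -1; done
python3 - <<'E'
from h import *
c=cam("wrist"); save("w13",c); crop(c,265,150,365,280,5.8,"w13d.png"); 
E
```

```text
33.05 [0.5385 0.1995 0.1765] tilt z [17.8 -1.2] yaw(mrad) 4.4 F [ 0.1  0.3 -1. ] w 24.0
33.25 [0.5385 0.1994 0.1732] tilt z [17.7 -1.3] yaw(mrad) 4.3 F [-0.7  0.1 -2.8] w 23.5
33.45 [0.5386 0.1995 0.1699] tilt z [17.7 -1.2] yaw(mrad) 4.3 F [-1.  -0.  -2.3] w 23.7
```

View pics/w13d.png

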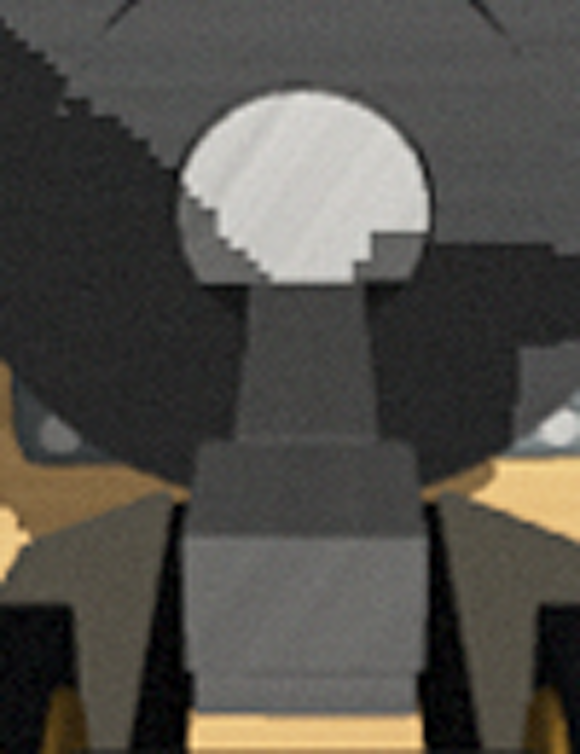

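```bash
for i in 1 2 3 4 5; do python3 -m inch '[[[1.0,0,0,3,0]]]' >/dev/null; python3 t.py|head -1; done
```

```text
33.6 [0.5391 0.1998 0.1675] tilt z [18.8 -0.7] yaw(mrad) 4.3 F [ 0.3  0.8 -0.8] w 23.9
33.7 [0.539  0.1997 0.1643] tilt z [18.6 -0.8] yaw(mrad) 4.3 F [-0.7 -0.5 -1.6] w 23.6
33.8 [0.5389 0.1998 0.161 ] tilt z [18.3 -0.8] yaw(mrad) 4.1 F [-0.4  0.1 -1.5] w 23.5
33.9 [0.5387 0.1998 0.1576] tilt z [17.8 -0.9] yaw(mrad) 4.1 F [-1.5 -0.6 -1.5] w 23.9
34.0 [0.5387 0.1998 0.1544] tilt z [17.9 -0.9] yaw(mrad) 4.0 F [-0.4 -0.6  3.1] w 23.8
```

```bash
for i in 1 2 3; do python3 -m inch '[[[1.0,0,0,1.5,0]]]' >/dev/null; python3 t.py|head -1; done
```

```text
34.1 [0.539  0.2    0.1529] tilt z [18.3 -0.7] yaw(mrad) 3.9 F [-0.3  0.5  3.4] w 23.5
34.2 [0.5392 0.2001 0.1517] tilt z [18.9 -0.5] yaw(mrad) 3.9 F [-2.  -0.7  5.1] w 23.1
34.3 [0.5394 0.2003 0.1506] tilt z [19.4 -0.3] yaw(mrad) 3.8 F [-1.7 -0.4  6.8] w 23.9
```

```bash
python3 - <<'E'
from h import *
c=cam("wrist"); save("w14",c); crop(c,265,160,365,280,5.8,"w14d.png"); 
c=cam("scene"); save("s14",c); crop(c,340,140,450,300,4,"s14.png")
E
```

```text
(no output)
```

View pics/w14d.png

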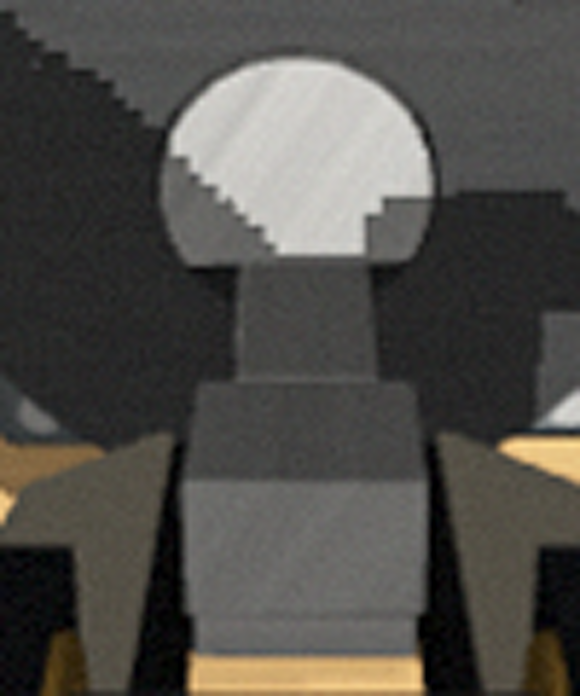

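View pics/s14.png

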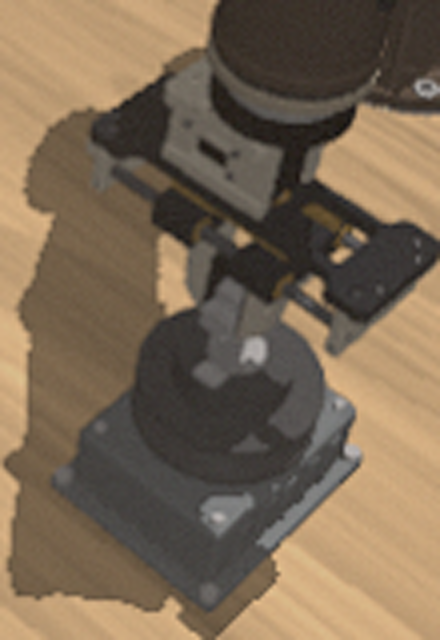

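```bash
for i in 1 2 3 4; do python3 -m inch '[[[1.0,0,0,1.5,0]]]' 60 >/dev/null; python3 t.py|head -1; done
```

```text
34.5 [0.5396 0.2004 0.1495] tilt z [19.9 -0.1] yaw(mrad) 3.8 F [-2.3 -0.   7.4] w 23.4
34.6 [0.5398 0.2005 0.1486] tilt z [20.6 -0.1] yaw(mrad) 3.8 F [-2.2 -2.   7.5] w 23.2
34.7 [0.54   0.2005 0.1477] tilt z [21.2 -0.2] yaw(mrad) 3.9 F [-3.6 -1.4  9.7] w 23.4
34.8 [0.5401 0.2005 0.147 ] tilt z [21.8 -0.3] yaw(mrad) 3.9 F [-3.6 -1.9 10.6] w 23.2
```

```bash
python3 -m inch '[[[1.0,1.0,0,0,0]]]' >/dev/null; python3 t.py|head -1;python3 -m inch '[[[1.0,0.7,0,0.5,0]]]' >/dev/null; python3 t.py|head -1; python3 -m inch '[[[1.0,0,0,1.5,0]]]' >/dev/null; python3 t.py|head -1
```

```text
34.9 [0.5395 0.2004 0.1471] tilt z [22.5 -0.3] yaw(mrad) 3.9 F [ 3.4  0.6 -4.1] w 23.5
35.0 [0.5397 0.2005 0.147 ] tilt z [24.2  0.1] yaw(mrad) 4.2 F [ 2.5 -1.1  6.3] w 23.2
35.1 [0.5404 0.2006 0.1465] tilt z [25.8  0.4] yaw(mrad) 4.5 F [-2.2 -1.2 11.5] w 23.6
```

```bash
python3 -m inch '[[[0.8,0,0,0,0],[0.6,0,0,0,0],[0.5,0,0,0,0],[0.5,0,0,0,0]]]' 20 >/dev/null; python3 t.py|head -1; python3 - <<'E'
from h import *
c=cam("wrist"); save("w15",c); crop(c,265,160,365,280,5.8,"w15d.png"); 
c=cam("scene"); save("s15",c); crop(c,340,140,450,300,4,"s15.png")
E
```

```text
35.5 [0.5402 0.2006 0.1457] tilt z [25.3  0.5] yaw(mrad) 4.6 F [ 0.2 -0.8  0.7] w 43.0
```

View pics/w15d.png

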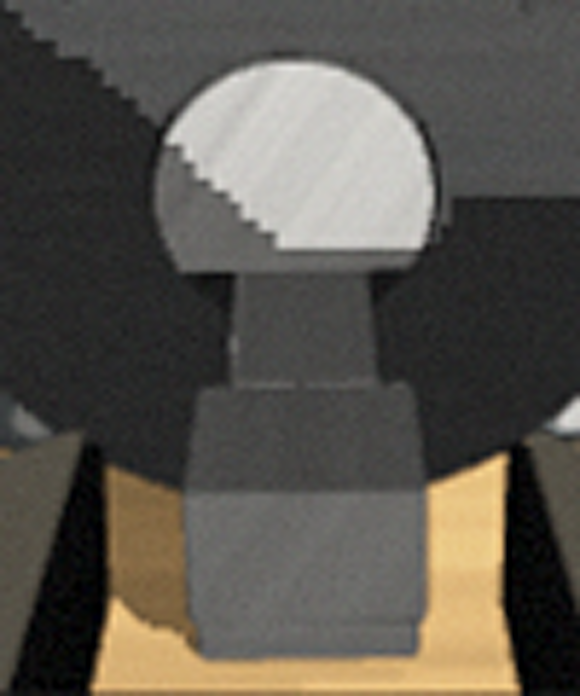

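```bash
python3 -m inch '[[[0.5,0,0,-8,0],[0.5,0,0,-10,0],[0.5,0,0,-10,0],[0.5,2,0,0,0],[0.5,0,0,0,0]]]' 20 >/dev/null; python3 t.py; python3 -m inch '[[[0.8,0,0,0,0],[1.0,0,0,0,0],[1.0,0,0,0,0],[1.0,0,0,0,0],[1.0,0,0,0,0]]]' 20 >/dev/null; python3 t.py; python3 - <<'E'
from h import *
c=cam("wrist"); save("w16",c); crop(c,265,160,365,280,5.8,"w16d.png"); 
c=cam("scene"); save("s16",c); crop(c,340,140,450,300,4,"s16.png")
E
```

```text
36.1 [0.5376 0.2009 0.1772] tilt z [26.5  1.1] yaw(mrad) 4.6 F [ 0.4 -0.1 -0.8] w 46.1
[-0.085  0.399 -0.508  1.711  0.232  1.066  0.897]
36.6 [0.5371 0.2006 0.1765] tilt z [25.6  0.5] yaw(mrad) 4.6 F [ 0.4 -1.  -0.7] w 10.8
[-0.085  0.399 -0.508  1.712  0.233  1.066  0.897]
```

View pics/w16d.png

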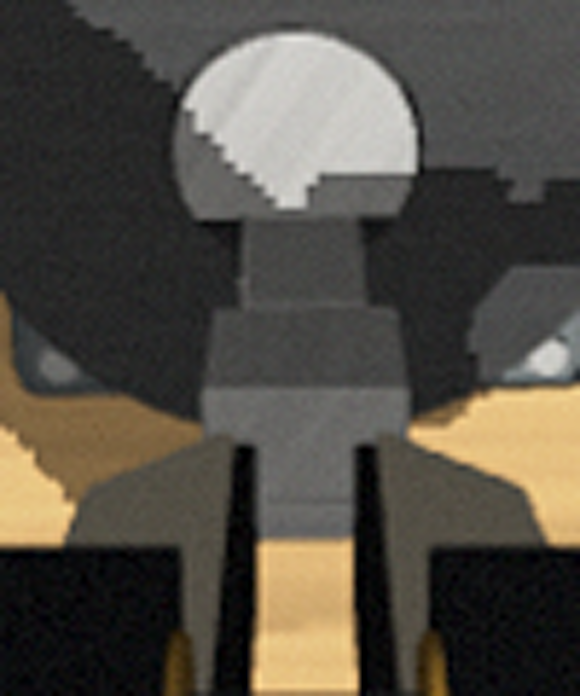

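View pics/s16.png

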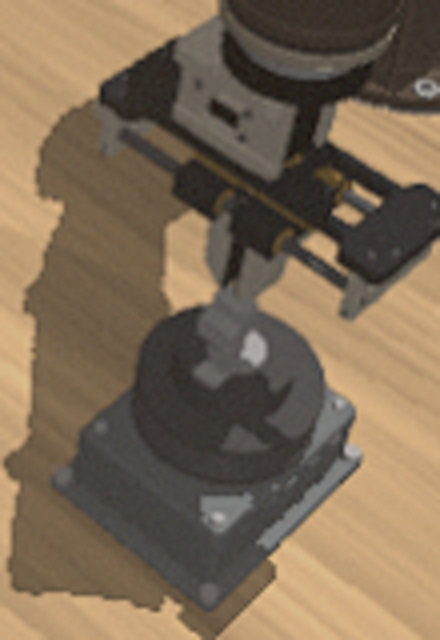

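```bash
python3 -m inch '[[[1.0,0,0,4,0],[1.0,0,0,4,0],[1.0,0,0,0,0]]]' 20 >/dev/null; python3 t.py|head -1; for i in 1 2 3 ; do python3 -m inch '[[[1.0,0,0,2,0]]]' >/dev/null; python3 t.py|head -1; done
```

```text
37.0 [0.5373 0.2006 0.1676] tilt z [25.4  0.5] yaw(mrad) 4.6 F [ 0.5 -0.6  0.1] w 0.7
37.1 [0.5374 0.2006 0.1656] tilt z [25.5  0.6] yaw(mrad) 4.5 F [ 0.  -0.4  0.1] w 0.2
37.2 [0.5375 0.2006 0.1633] tilt z [25.4  0.5] yaw(mrad) 4.5 F [ 0.1  0.2 -0.4] w 0.6
37.3 [0.5376 0.2007 0.1613] tilt z [25.6  0.7] yaw(mrad) 4.5 F [-0.8 -0.2  5.6] w 0.3
```

```bash
for i in 1 2 3 4; do python3 -m inch '[[[1.0,0,0,1.5,0]]]' >/dev/null; python3 t.py|head -1; done
```

```text
37.4 [0.5378 0.2011 0.1602] tilt z [26.2  1.1] yaw(mrad) 4.4 F [-2.   0.6  7.8] w 0.4
37.5 [0.5379 0.2015 0.1594] tilt z [26.8  1.6] yaw(mrad) 4.2 F [-2.   0.4 11. ] w 0.8
37.6 [0.538  0.2021 0.1589] tilt z [27.7  2.2] yaw(mrad) 4.0 F [-4.1 -0.5 12.2] w 0.2
37.7 [0.5381 0.2026 0.1586] tilt z [28.6  2.6] yaw(mrad) 3.7 F [-4.5 -1.1 13.4] w 0.7
```

```bash
for i in 1 2 3; do python3 -m inch '[[[1.0,0.3,-0.4,2.0,0]]]' >/dev/null; python3 t.py|head -1; done
```

```text
37.8 [0.538 0.203 0.158] tilt z [30.1  3.4] yaw(mrad) 3.4 F [-4.9 -0.4 14.4] w 0.4
37.9 [0.5381 0.2033 0.1576] tilt z [31.9  4.2] yaw(mrad) 3.0 F [-3.7 -1.7 17.1] w 0.5
38.0 [0.5382 0.2037 0.1573] tilt z [33.7  5.1] yaw(mrad) 2.7 F [-5.6 -2.3 15.9] w 0.7
```

```bash
python3 -m inch '[[[1.0,0,0,-6,0],[1.0,3,-3,-6,0],[1.0,0,0,0,0]]]' >/dev/null; python3 t.py|head -1; python3 - <<'E'
from h import *
c=cam("wrist"); save("w17",c); crop(c,265,160,365,280,5.8,"w17d.png"); 
c=cam("scene"); save("s17",c); crop(c,370,195,430,260,8,"s17.png")
E
```

```text
38.3 [0.5347 0.2007 0.1703] tilt z [34.6  5.3] yaw(mrad) 2.4 F [-0.2  0.5  0.6] w 0.2
```

View pics/w17d.png

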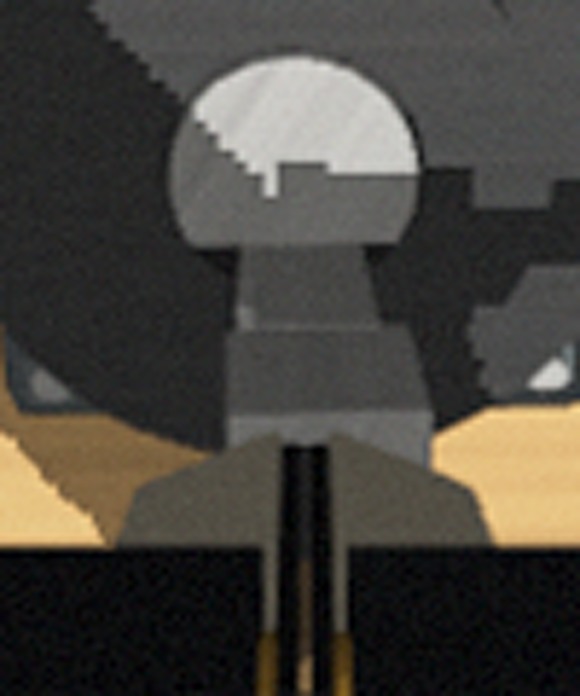

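View pics/s17.png

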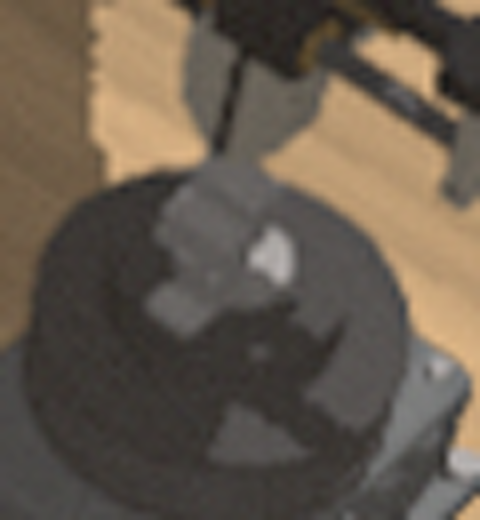

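```bash
python3 -m inch '[[[0.5,-4,0,-2,0],[0.5,0,0,0,0],[0.5,0,0,0,0],[0.5,0,0,0,0]]]' 20 >/dev/null; python3 t.py|head -1;python3 -m inch '[[[0.5,0,0,6,0],[0.5,0,0,7,0],[0.5,0,0,7,0],[0.5,0,0,0,0]]]' 20 >/dev/null; python3 t.py|head -1; python3 - <<'E'
from h import *
c=cam("wrist"); save("w18",c); crop(c,265,160,365,280,5.8,"w18d.png"); 
E
```

```text
38.8 [0.5388 0.2003 0.1709] tilt z [32.6  4.7] yaw(mrad) 2.8 F [-0.7 -0.4  1.4] w 28.0
39.2 [0.5391 0.2003 0.1484] tilt z [31.6  4.4] yaw(mrad) 2.7 F [-0.3  0.6  0.8] w 46.0
```

View pics/w18d.png

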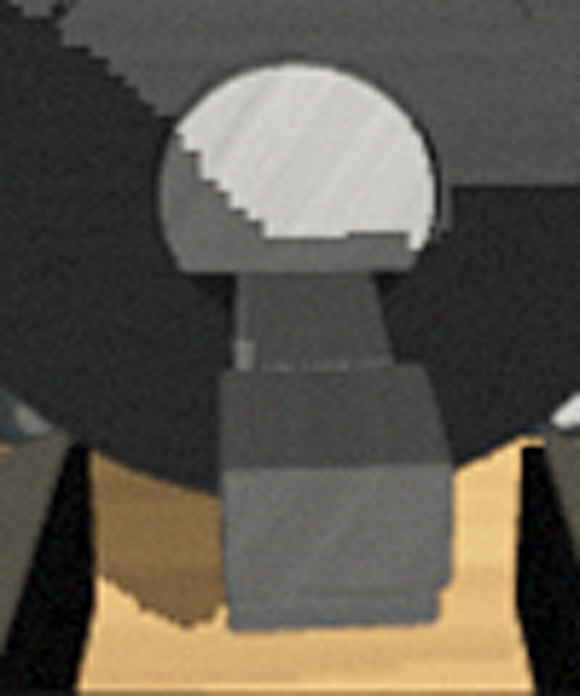

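```bash
python3 - <<'E'
from kp import *
c=load("w18"); p=[(222,372),(423,367),(220,470),(452,463),(228,600),(449,590),(230,632),(440,622)]
p=[(265+x/5.8-.4,160+y/5.8-.4) for x,y in p]
W=c["T"]@keypose(c,p,range(2,10)); print(W.round(4)); print((W@[-.013,0,-.083,1]).round(4))
E
```

```text
res [[0.1, -0.1], [0.0, -0.5], [0.3, 0.4], [-0.2, 0.0], [-0.2, -0.4], [0.1, -0.3], [0.2, 0.3], [-0.3, 0.5]]
[[ 0.9997 -0.0179 -0.0141  0.5424]
 [ 0.0184  0.9991  0.0381  0.2041]
 [ 0.0134 -0.0384  0.9992  0.1759]
 [ 0.      0.      0.      1.    ]]
[0.5306 0.2006 0.0928 1.    ]
```

```bash
python3 -m inch '[[[0.5,0,-0.3,5,0],[0.7,0,0,0,0],[0.9,0,0,0,0],[1.0,0,0,0,0],[1.0,0,0,0,0],[1.0,0,0,0,0]]]' 50 >/dev/null; python3 t.py|head -1; python3 - <<'E'
from h import *
c=cam("wrist"); save("w19",c); crop(c,265,160,365,280,5.8,"w19d.png"); 
E
```

```text
39.85 [0.5396 0.2011 0.144 ] tilt z [32.8  5.8] yaw(mrad) 1.8 F [ 0.2  1.2 -2. ] w 23.4
```

View pics/w19d.png

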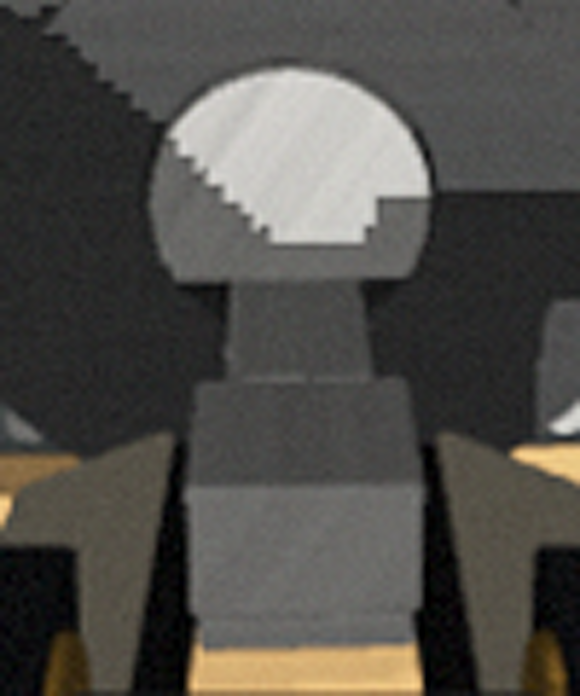

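```bash
python3 -m inch '[[[1.0,0,0,1.5,0]]]' 60 >/dev/null; python3 t.py|head -1; for i in 1 2 3; do python3 -m inch '[[[1.0,0,0,2.2,0]]]' >/dev/null; python3 t.py|head -1; done
```

```text
40.0 [0.54   0.2014 0.1436] tilt z [33.9  6. ] yaw(mrad) 1.8 F [-6.5 -1.5 16.2] w 23.6
40.1 [0.5401 0.2016 0.143 ] tilt z [34.9  6. ] yaw(mrad) 1.8 F [-7.3 -2.8 18.6] w 23.2
40.2 [0.5402 0.2018 0.1426] tilt z [36.   5.7] yaw(mrad) 1.7 F [-7.7 -3.  19.1] w 22.9
40.3 [0.5402 0.2019 0.1423] tilt z [37.2  5.4] yaw(mrad) 1.6 F [-7.8 -3.4 20.9] w 23.3
```

```bash
for i in 1 2 3; do python3 -m inch '[[[1.0,0.7,-0.2,2.5,0]]]' >/dev/null; python3 t.py|head -1; done
```

```text
40.4 [0.5401 0.202  0.142 ] tilt z [39.4  5.4] yaw(mrad) 1.6 F [-5.4 -3.4 21.7] w 23.3
40.5 [0.5403 0.202  0.142 ] tilt z [42.3  5.4] yaw(mrad) 1.7 F [-6.4 -3.  23.5] w 23.3
40.6 [0.5404 0.202  0.142 ] tilt z [45.1  5.3] yaw(mrad) 1.9 F [-6.  -3.6 22.8] w 23.0
```

```bash
python3 -m inch '[[[0.8,0,0,0,0],[0.6,0,0,0,0],[0.5,0,0,0,0],[0.5,0,0,0,0]]]' 20 >/dev/null; python3 t.py|head -1; python3 - <<'E'
from h import *
c=cam("wrist"); save("w20",c); crop(c,265,160,365,280,5.8,"w20d.png"); 
E
```

```text
41.0 [0.5405 0.2015 0.1422] tilt z [45.6  4.8] yaw(mrad) 2.4 F [ 0.   1.  -0.6] w 42.8
```

View pics/w20d.png

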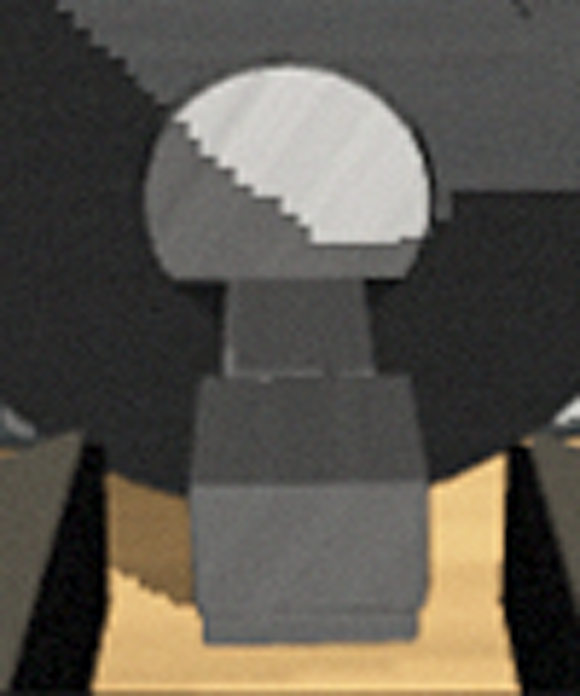

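```bash
python3 - <<'E'
from kp import *
c=load("w20"); p=[(204,378),(411,377),(190,485),(428,485),(200,608),(426,608),(204,643),(417,640)]
p=[(265+x/5.8-.4,160+y/5.8-.4) for x,y in p]
W=c["T"]@keypose(c,p,range(2,10)); print(W.round(4)); print((W@[-.013,0,-.083,1]).round(4))
f=lambda x,y:(265+x/5.8-.4,160+y/5.8-.4)
for n,x,y in [("flatL",178,280),("flatR",408,279),("shT",287,65)]: print(n,at(c,*f(x,y),.138).round(4))
E
```

```text
res [[0.3, -0.2], [-0.1, -0.3], [0.6, 0.1], [-0.1, -0.3], [-0.4, 0.4], [-0.3, 0.0], [0.3, 0.1], [-0.2, 0.3]]
[[ 1.     -0.0036 -0.0059  0.5432]
 [ 0.0037  1.      0.0021  0.2028]
 [ 0.0059 -0.0021  1.      0.1728]
 [ 0.      0.      0.      1.    ]]
[0.5307 0.2025 0.0897 1.    ]
flatL [0.5269 0.1861 0.138 ]
flatR [0.5269 0.2158 0.138 ]
shT [0.4984 0.2003 0.138 ]
```

```bash
python3 -m inch '[[[0.4,0,0,-6,0],[0.4,0,0,-10,0],[0.4,0,0,-15,0],[0.4,0,0,-20,0],[0.4,0,0,-20,0],[0.4,0,0,-15,0],[0.4,0,0,0,0],[0.4,0,0,0,0]]]' >/dev/null; python3 t.py|head -1; python3 - <<'E'
from h import *
c=cam("wrist"); save("w21",c); crop(c,250,110,390,280,4,"w21.png"); 
c=cam("scene"); save("s21",c); crop(c,200,90,520,320,2.4,"s21.png")
E
```

```text
41.85 [0.5366 0.2015 0.2357] tilt z [47.3  6.1] yaw(mrad) 2.1 F [ 0.1 -0.3  0.4] w 55.5
```

View pics/w21.png

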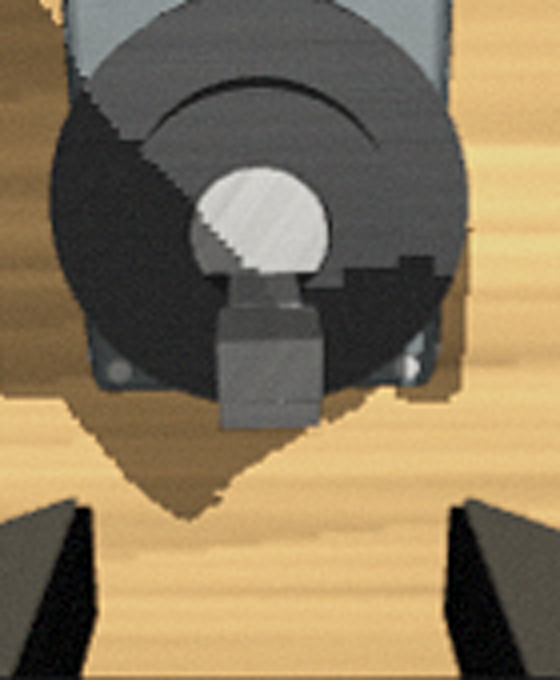

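View pics/s21.png

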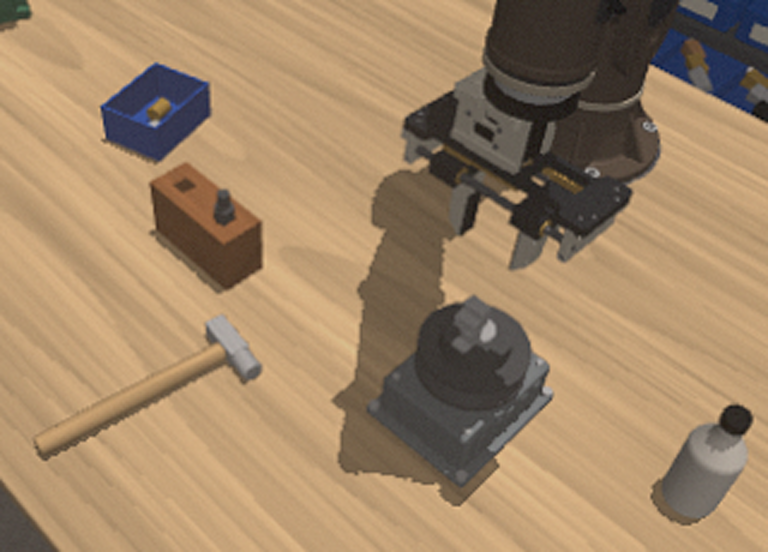

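```bash
python3 -c "
from cell import workorder; print(workorder.sign_off())"
```

```text
the job is handed in; nothing more can be done
None
```

I handed the job in at 41.9 s of the 54 s allowed. The key is out of the rack and wedged in the keyway about 38 mm deep. I released it with the gripper about 70 mm clear of the head.

**Last checks**
- **Tightness:** on the last gripped push the key stopped advancing at about 23 N. By my estimate that puts roughly 33–36 N on the pad, between the 17 N needed and the 55 N limit. I could not measure the pad force itself.
- **Position:** the wrist camera, before I withdrew, showed the key upright within about 6 mrad. Its toe was about 1.5 mm off the middle of the slot in y.
- **Flat face:** the head-only camera fit put it about 3–4 mm off the shaft flat. I took that as an error along the viewing direction, because its height was off by a matching amount, so contact with the flat is not directly confirmed.
- **Other items:** the drift pin, hammer, bin and oil bottle look unmoved in the last scene picture.

**What went wrong along the way**
- **Fingertips:** the first grasp closed above the head. The fingertips sit about 36 mm behind the stated TCP, so I went lower.
- **Tool tilt:** it drifted during fast travel. I corrected it by pushing against joint limits at the edges of the reach. Once that gave a brief wrist reading of about 112 N, under the 120 N limit. Joint 6 read up to 2.003 against its limit of 2.0, and I cannot tell whether that counts as leaving its range.
- **First press:** pushing on the head with closed fingers leaned the key about 38 mrad sideways. I gripped it again, straightened it and pushed it home while gripped.

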